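Load two electrical boxes into the sloped stock bin

ROBOT

A 6-joint arm with a two-finger parallel gripper is mounted at the origin on the work surface. World frame = base frame: x ahead of the robot, y to its left, z up, the work surface at z = 0. Lengths are in m, angles in rad, forces in N, time in s.
With the tool pointing down it reaches from about 0.35 to 0.975 m from the base axis. Payload 4.9 kg.
Tool frame: the origin (TCP) lies midway between the tips of the shut fingers; the grasp point (between the pads) lies 19 mm behind it; z points along the fingers, y is the direction in which the jaws open and shut (so a half turn about z gives the same grasp; the last joint's range is limited). The gripper opens to 85 mm and grips with 20 to 120 N. Pads are 22 mm wide; open, the fingers measure 114 mm over their backs; the gripper's body (76 mm by 85 mm) begins 54 mm behind the grasp point. The pads swing forward as they close: fully open they stand 13 mm farther back than shut.
Start: joints at [1.105, 0.053, 1.613, -0, 1.476, -0.119], TCP at [0.212, 0.588, 0.231] pointing down, gripper open.
Joint ranges: [-3.01, 3.01], [-1.01, 2.22], [0.06, 2.58], [-1.02, 4.17], [0.09, 2.62], [-3.14, 3.14]. Speed limits (rad/s): [2.57, 2.57, 3.14, 3.14, 3.14, 3.14].

INTERFACE

Orientations are given as a unit quaternion [x, y, z, w].
In Python, from cell import robot gives the robot as it stands.
- The arm moves only by the tool step_arm, never from a script. Its argument "rows" is a list of rows, each an object with "grip": the finger opening in m, from 0 to 0.0854; "linear": the shift along the tool's x, y, z in m, a list of three; "yaw": the turn about the tool's z in degrees. A call has 1 to 12 rows; each row is the pose to reach, as a shift and turn from the pose commanded when the call began, along the tool's axes at that moment; what a row does not reach only later rows make up. A row lasts 1/12 s, in which the tool goes at most 41.7 mm and 7.16 degrees, less where a joint would pass 70% of its speed; a pose out of reach is approached as far as the arm can. A call with a gripper value outside its range is refused whole. The fingers move at their own pace and stop on an object; "newtons" is the grip in N (left out, the last holds). Time passes only in rows, so rows that repeat a pose let the fingers close. It gives the time, the measured TCP pose, the force and the opening at its end, in the units of the state.
- robot.state(): the state, without advancing time (a new reading comes with each control period).
- robot.grab_frame(name): name is "scene" or "top" or "wrist"; returns a dict with "color" (420x560x3 uint8, red, green, blue), "mtx" (3x3 intrinsics, pixels), "k1" (the pictures are not rectified: a ray, as slopes to the right and down, at radius r is drawn at 1 + k1 r^2 times it, then the intrinsics apply), "rvec" (rotation vector, rad) and "tvec" (3), from world to camera coordinates, as OpenCV has them; the wrist camera has in their place "mount" (4x4, takes a point from camera to tool coordinates, whose origin is the TCP and whose axes are the flange's). Camera axes: x right, y down, z forward; pixel columns grow to the right and rows downward; lengths in m; the calibration is good to about 2 mm. A picture is of the moment at which its call begins: read the wrist's pose just before it. There is no depth.
- robot.close_job(): hands the job in, once; it reports no verdict.
The state is a dict: "t": time; "joints": joint angles; "dq": joint speeds; "tau": joint torques, N m; "eef_pos": TCP position; "ee_rot": TCP orientation; "ft_force": force on the tool from outside, world axes, zero at the start; "wrist_torque": the same for the moment, N m; "width": finger opening in m.
Only numpy, scipy, OpenCV 4.12 (cv2) and the standard library are available. Lean on these libraries where they do the work, as an engineer would, in place of code of your own. Each camera call takes 0.05 s, during which the arm holds its last target.

TASK

Put both steel electrical boxes, the one in the drilling jig and the one on the bench, into the sloped blue bin, one in each lane, cover up: set each down crosswise on the upper part of the lane, without dropping it, and let it slide down until its long side lies flat against the stop at the low end. The jig lets its box be taken only by the two ends and the lanes only let it in held across its narrow width, so put that box down on the bench and take it again the other way. Leave the glass jar, the wrench and the small carton where they are.

Things in the scene. Friction and masses are not known exactly. Their poses are not given: they have to be found in the camera images.
- box_jig: steel electrical box, 66 mm (x, long) x 44 mm (y, narrow) x 38 mm tall, about 0.2 kg, origin at the centre of its underside, z out of the screwed cover, which is up at the start. It starts in the jig with its long axis along the jig's x; each of its ends is free for a finger, its long sides are not. Same as the other box; either may go in either lane
- box_bench: steel electrical box, 66 mm (x, long) x 44 mm (y, narrow) x 38 mm tall, about 0.2 kg, origin at the centre of its underside, z out of the screwed cover, which is up at the start. It starts standing free on the open bench, at any yaw. Same as the other box; either may go in either lane
- jig: dark steel drilling jig fixed to the bench, a channel open at both ends along its x. Origin at the centre of its underside. Base plate 86 (x) x 66 (y) mm. Two side walls 60 mm long in x, 9 mm thick, 48 mm apart inside, tops 44 mm above the bench. Across each end a lip 48 mm wide in y, 35 to 42 mm from the centre in x, top 14 mm above the bench
- jig_floor (a point): centre of the jig's floor, on which the box stands, 8 mm above the bench. The box there stands 2 mm above the side walls and 3 mm out of them at each end, with 2 mm play all round: lift it straight up
- chute: blue plastic sloped bin with two lanes, fixed on a grey-green stand. Origin on the lane floor plane at the face of the low-end stop, midway across (under the divider). x points up the slope (22 degrees) along the lanes, y across them, z square to the floor. Lanes run from x = 0 to 240 mm. Walls 5 mm thick stand 62 mm above the floor; the stop is 50 mm high; the upper end is open
- lane_left (a point): middle of the +y lane (chute's y = +40.5 mm), on its floor at the stop face. Lane 76 mm wide inside. Slippery (friction about 0.25): a box let go on the floor slides down by itself; at the stop its origin is 22 mm up the slope from here
- lane_right (a point): the same for the -y lane (chute's y = -40.5 mm), equal in all
- rods (a point): midway between two steel rods, 6 mm thick, that lie across the wall tops at chute x = 30 and 75 mm, undersides 62 mm above the floor: boxes slide under them, a gripper cannot come down there, so set boxes down farther up (about x = 150 mm). The bin is 167 mm wide outside, its high end about 0.16 m above the bench; the stand's base is 225 x 187 mm, 6 mm high
- jar: bystander: glass jar with a steel lid, diameter 56 mm, 75 mm tall, origin at the centre of its underside
- wrench: bystander: steel wrench 170 mm long lying on the bench along its x, beyond the work
- carton: bystander: small closed carton 60 x 50 x 35 mm beyond the work, origin at the centre of its underside
Things that resemble listed ones, but are neither listed nor needed, are in the scene too. Leave any orange look-alike of the box_jig alone.

How it is judged:
At the end, for the whole second after the job is handed in: One box in each lane of the sloped bin (either way round), cover up, flat on the lane floor (origin within 8 mm of it, tilt within 0.12 rad), its long side against the stop (origin 12 to 27 mm up the lane from the stop face, long axis within 0.14 rad of crosswise), both at rest (under 0.02 m/s) (linear speed of each of box_jig, box_bench below 0.02 m/s and ((x of box_jig in the frame of chute between 0.012 and 0.027 m and y of box_jig in the frame of chute between 0 and 0.081 m and z of box_jig in the frame of chute between -0.008 and 0.008 m and angle between the z axis of each of box_jig, box_bench and the z axis of chute, either way round below 0.12 rad and angle between the x axis of each of box_jig, box_bench and the y axis of chute, either way round below 0.14 rad and x of box_bench in the frame of chute between 0.012 and 0.027 m and y of box_bench in the frame of chute between -0.081 and 0 m and z of box_bench in the frame of chute between -0.008 and 0.008 m) or (x of box_jig in the frame of chute between 0.012 and 0.027 m and y of box_jig in the frame of chute between -0.081 and 0 m and z of box_jig in the frame of chute between -0.008 and 0.008 m and angle between the z axis of each of box_jig, box_bench and the z axis of chute, either way round below 0.12 rad and angle between the x axis of each of box_jig, box_bench and the y axis of chute, either way round below 0.14 rad and x of box_bench in the frame of chute between 0.012 and 0.027 m and y of box_bench in the frame of chute between 0 and 0.081 m and z of box_bench in the frame of chute between -0.008 and 0.008 m))); the robot touches nothing.
It fails at once if the box from the jig is let go in or over the bin with its underside's centre more than 22 mm above the lane floor (contact force between box_jig and the fingers below 0.05 N and x of box_jig in the frame of chute between -0.03 and 0.26 m and y of box_jig in the frame of chute between -0.1 and 0.1 m and z of box_jig in the frame of chute between 0.022 and 0.3 m).
It fails at once if the box from the bench is let go in or over the bin with its underside's centre more than 22 mm above the lane floor (contact force between box_bench and the fingers below 0.05 N and x of box_bench in the frame of chute between -0.03 and 0.26 m and y of box_bench in the frame of chute between -0.1 and 0.1 m and z of box_bench in the frame of chute between 0.022 and 0.3 m).
It fails at once if the jar is moved more than 30 mm (distance of jar from where it was at the start of the episode above 0.03 m).
It fails at once if the wrench is moved more than 30 mm (distance of wrench from where it was at the start of the episode above 0.03 m).
It fails at once if the carton is moved more than 30 mm (distance of carton from where it was at the start of the episode above 0.03 m).
It also fails if it takes over 72 s, if anything falls off the work surface, if the arm or the gripper's body presses on something with over 40 N, if the wrist force passes 120 N, or if a joint passes its speed limit or range.

## Working session

There is one attempt and no reset: what is moved stays moved. The work goes in short steps, Python scripts to look and compute and a tool call to move; the robot and the scene stay as the last step left them, time stands still between calls to the robot, and variables do not carry over. Pictures are saved under pics/ and viewed, and the job is handed in when it is done.

Besides the shell and the picture viewer there is one more tool, called after ">>>" by a JSON object that holds its "name" and its "arguments", one argument or row to a line. step_arm: Moves the arm, as the interface text tells. Its arguments: {"type":"object","properties":{"rows":{"type":"array"},"newtons":{"type":"number"}},"required":["rows"]}

```bash
ls; mkdir -p pics; python3 - <<'E'
from cell import robot
import cv2
print(robot.state())
for n in ["scene","top","wrist"]:
    f=robot.grab_frame(n)
    cv2.imwrite(f"pics/a_{n}.png",f["color"][:,:,::-1])
    print(n,{k:v for k,v in f.items() if k!="color"})
E
```

```text
pics
{'t': 0.0, 'joints': array([ 1.10501499e+00,  5.33570639e-02,  1.61429331e+00, -2.98372699e-05,
        1.47599617e+00, -1.19009802e-01]), 'dq': array([-0.00092444, -0.00164379, -0.00036634,  0.00031829,  0.00013762,
        0.00223168]), 'tau': array([ 7.79709735e-04, -3.93682158e+01, -3.70181000e+01, -1.11410063e-04,
        7.24529615e-03, -2.94798959e-06]), 'eef_pos': array([0.21214614, 0.58723169, 0.2300633 ]), 'ee_rot': array([ 1.72516836e-01,  9.85006034e-01, -9.87636755e-04, -2.81793496e-04]), 'ft_force': array([ 0.00494603, -0.30426605,  0.02300429]), 'wrist_torque': array([0.02617906, 0.00826303, 0.05328626]), 'width': 0.08552356547804024}
scene {'mtx': array([[396.63660826,   0.        , 274.3074073 ],
       [  0.        , 396.63660826, 208.60522871],
       [  0.        ,   0.        ,   1.        ]]), 'k1': -0.07469231949597008, 'rvec': array([ 2.0557603 ,  1.17594107, -0.54741606]), 'tvec': array([-0.25086898, -0.32196678,  1.52548902])}
top {'mtx': array([[469.89972893,   0.        , 284.63417014],
       [  0.        , 469.89972893, 211.27809467],
       [  0.        ,   0.        ,   1.        ]]), 'k1': -0.04751575017606662, 'rvec': array([ 2.17690001, -2.1550119 ,  0.14485474]), 'tvec': array([-0.08621435,  0.60304124,  1.09803922])}
wrist {'mtx': array([[326.63112389,   0.        , 281.90090972],
       [  0.        , 326.63112389, 206.40317222],
       [  0.        ,   0.        ,   1.        ]]), 'k1': -0.06123956258282348, 'mount': array([[-1.13703226e-03, -9.54957458e-01, -2.96740560e-01,
         7.59775681e-02],
       [ 9.99999281e-01, -1.19879118e-03,  2.61613738e-05,
         1.06961483e-03],
       [-3.80712966e-04, -2.96740317e-01,  9.54958135e-01,
        -1.42378317e-01],
       [ 0.00000000e+00,  0.00000000e+00,  0.00000000e+00,
         1.00000000e+00]])}
```

View pics/a_scene.png

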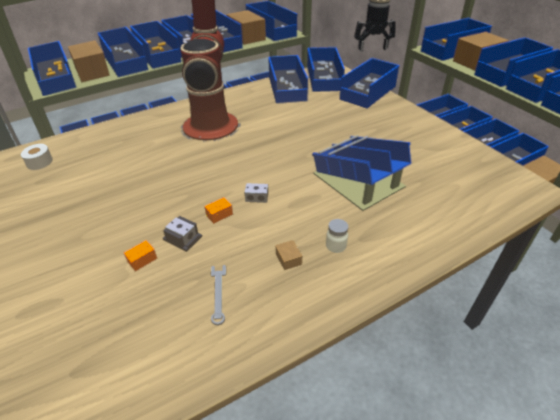

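View pics/a_top.png

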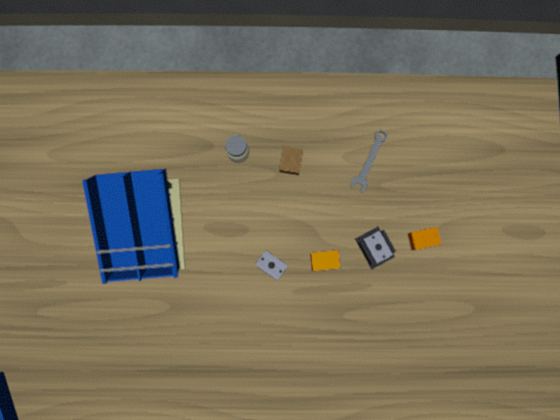

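View pics/a_wrist.png

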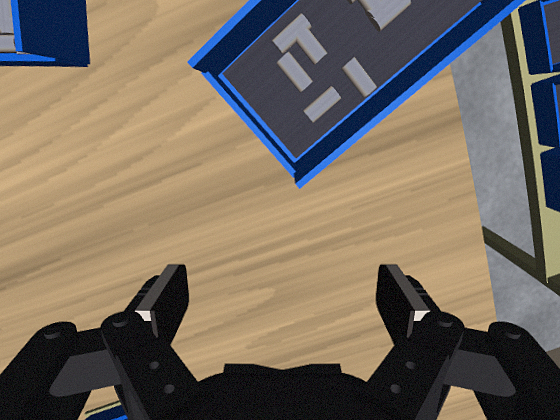

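```bash
cat > h.py <<'E'
import numpy as np, cv2
from scipy.spatial.transform import Rotation as R
from cell import robot
def cam(f,st=None):
    K=f["mtx"];k=f["k1"]
    if "mount" in f:
        M=np.eye(4);M[:3,:3]=R.from_quat(st["ee_rot"]).as_matrix();M[:3,3]=st["eef_pos"]
        W=np.linalg.inv(M@f["mount"]); Rm=W[:3,:3];t=W[:3,3]
    else:
        Rm=cv2.Rodrigues(f["rvec"])[0];t=f["tvec"]
    return dict(K=K,d=np.array([k,0,0,0,0.]),R=Rm,t=t)
def proj(c,P):
    return cv2.projectPoints(np.asarray(P,float).reshape(-1,3),cv2.Rodrigues(c["R"])[0],np.asarray(c["t"],float),c["K"],c["d"])[0].reshape(-1,2)
def ray(c,uv):
    u=cv2.undistortPoints(np.asarray(uv,float).reshape(-1,1,2),c["K"],c["d"]).reshape(-1,2)
    d=np.c_[u,np.ones(len(u))]@c["R"]
    return -c["R"].T@c["t"],d
def onz(c,uv,z):
    o,d=ray(c,uv); s=(z-o[2])/d[:,2]
    return o+d*s[:,None]
def crop(img,x0,y0,x1,y1,s,name):
    im=cv2.resize(img[y0:y1,x0:x1,::-1],None,fx=s,fy=s,interpolation=cv2.INTER_CUBIC)
    cv2.imwrite(name,im)
def grab(n):
    st=robot.state(); f=robot.grab_frame(n); return f["color"],cam(f,st),f,st
E
python3 - <<'E'
from h import *
im,c,f,st=grab("top")
np.save("top.npy",im)
crop(im,250,220,445,285,4,"pics/b1.png")
crop(im,75,160,195,290,4.6,"pics/b2.png")
crop(im,210,115,400,200,4,"pics/b3.png")
print(onz(c,[[376,247],[271,265]],.042)); print(-c["R"].T@c["t"])
E
```

```text
[[ 0.51953376 -0.29954791  0.042     ]
 [ 0.47456747 -0.04889534  0.042     ]]
[ 0.46812293 -0.06524844  1.16335091]
```

View pics/b1.png

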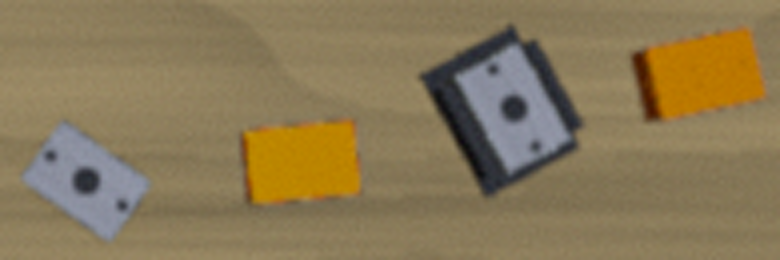

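View pics/b2.png

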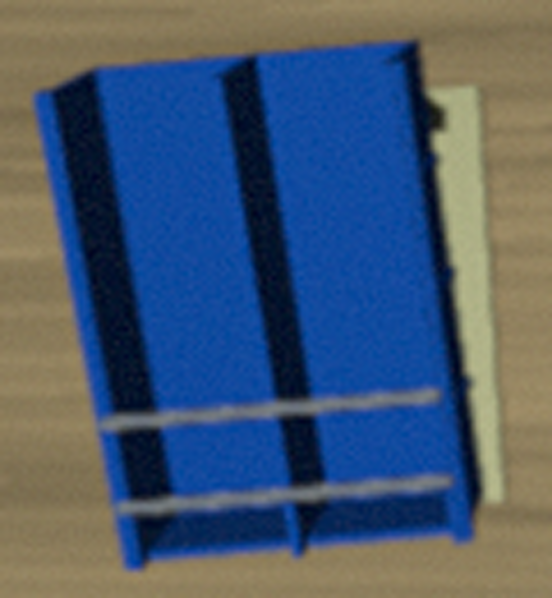

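```bash
python3 - <<'E'
from h import *
im,c,f,st=grab("scene")
crop(im,300,125,425,215,6,"pics/c1.png")
crop(im,110,175,290,275,4.4,"pics/c2.png")
E
```

```text
(no output)
```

View pics/c1.png

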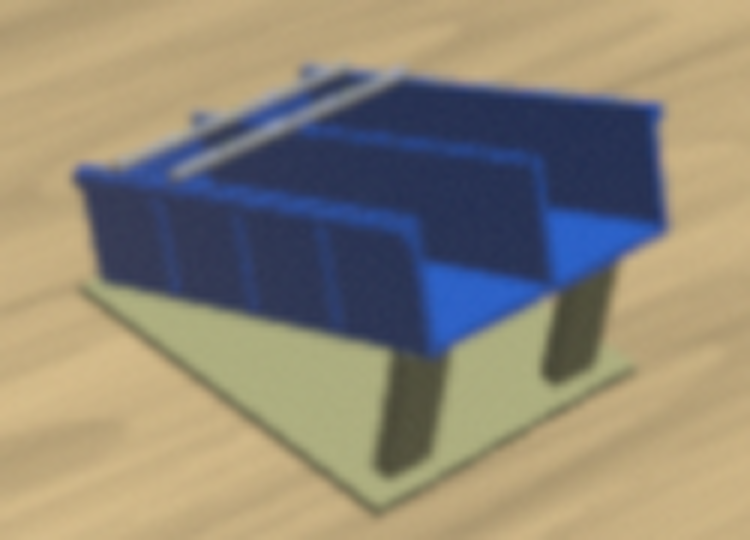

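View pics/c2.png

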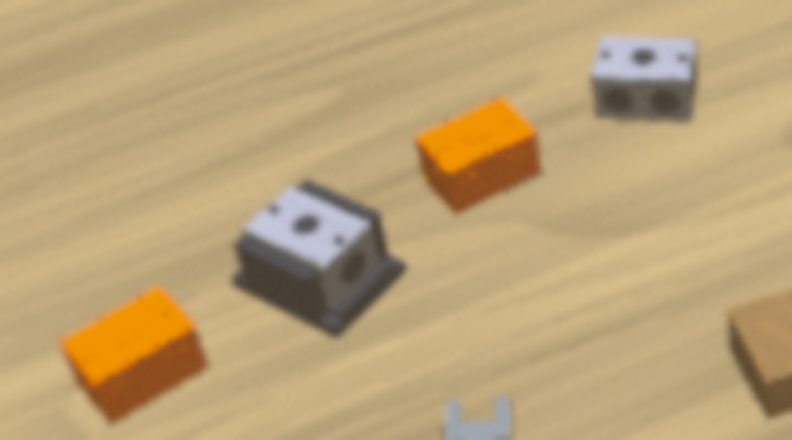

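```bash
cat > fit.py <<'E'
from h import *
from scipy.optimize import least_squares
T=robot.grab_frame("top");S=robot.grab_frame("scene");ct,cs=cam(T),cam(S)
def u(p,o,s): return [(p[0]+.5)/s-.5+o[0],(p[1]+.5)/s-.5+o[1]]
b2=lambda x,y:u((x,y),(75,160),4.6); c1=lambda x,y:u((x,y),(300,125),6)
W=.0835
obs=[(ct,b2(35,92),(.24,W,.062)),(ct,b2(418,42),(.24,-W,.062)),(ct,b2(470,541),('lo',-W,.062)),(ct,b2(125,568),('lo',W,.062)),(ct,b2(103,424),(.075,W,.065)),(ct,b2(440,396),(.075,-W+.005,.065)),(ct,b2(120,508),(.03,W,.065)),(ct,b2(452,481),(.03,-W+.005,.065)),
(ct,b2(103,70),(.24,.0785,0)),
(cs,c1(415,220),(.24,-W,.062)),(cs,c1(662,106),(.24,W,.062)),(cs,c1(78,170),('lo',-W,.062)),(cs,c1(305,70),('lo',W,.062)),
(cs,c1(175,178),(.075,-W,.065)),(cs,c1(403,72),(.075,W,.065)),(cs,c1(120,165),(.03,-W,.065)),(cs,c1(345,72),(.03,W,.065)),
(cs,c1(430,350),(.24,-.0785,0)),(cs,c1(662,230),(.24,.0785,0)),]
th=np.radians(22)
def pose(p):
    Rm=R.from_euler('z',p[3])*R.from_euler('y',-th); return Rm,p[:3]
def res(p):
    Rm,t=pose(p);r=[]
    for c,uv,P in obs:
        P=[p[4] if a=='lo' else a for a in P]
        r.append(proj(c,Rm.apply(P)+t)[0]-uv)
    return np.array(r)
s=least_squares(lambda p:res(p).ravel(),[.4,.25,.02,.0,-.005],x_scale=[.01,.01,.01,.1,.01],loss='soft_l1')
if __name__=="__main__":
    print(s.x); print(res(s.x).round(1).tolist())
    o=b2(0,0)
    Rm,t=pose(s.x); print(Rm.apply([[.15,.0405,0],[.15,-.0405,0]])+t)
    # boxes
    b1=lambda x,y:u((x,y),(250,220),4);c2=lambda x,y:u((x,y),(110,175),4.4)
    def quad(c,pts,z):
        q=onz(c,pts,z);q=q[:,:2];(cx,cy),(w,h),a=cv2.minAreaRect((q*1000).astype(np.float32));print(q.mean(0).round(4),w,h,a, q.round(4).tolist())
    quad(ct,[b1(65,121),b1(150,184),b1(110,241),b1(22,177)],.038)
    quad(cs,[c2(601,37),c2(696,39),c2(694,81),c2(592,76)],.038)
    quad(ct,[b1(516,41),b1(579,137),b1(517,177),b1(454,79)],.046)
    quad(cs,[c2(303,185),c2(371,216),c2(320,269),c2(244,233)],.046)
E
python3 fit.py
```

```text
[ 0.46374699  0.25648026  0.01200645  0.09798907 -0.00402004]
[[1.6, -0.1], [-5.4, 4.1], [-1.2, -0.5], [2.0, -0.2], [0.0, -0.5], [-2.0, -0.6], [-0.0, -0.3], [-1.8, -0.5], [-1.2, -0.7], [-1.5, 1.0], [-1.6, -0.2], [-1.0, -0.2], [-0.4, -0.4], [-1.3, 0.2], [0.1, 0.1], [-1.5, 0.8], [-0.1, -0.9], [0.6, -0.1], [-0.4, -0.1]]
[[0.59819519 0.31039226 0.06819744]
 [0.60611961 0.22978083 0.06819744]]
[ 0.4751 -0.0496] 64.6007080078125 41.86958312988281 54.770999908447266 [[0.5104, -0.0362], [0.4735, -0.0872], [0.4396, -0.0638], [0.4769, -0.011]]
[ 0.4766 -0.0457] 68.32688903808594 44.591121673583984 54.84874725341797 [[0.4406, -0.0611], [0.4764, -0.0067], [0.5147, -0.0297], [0.4749, -0.0852]]
[ 0.5201 -0.3053] 68.79499053955078 44.538475036621094 32.6288948059082 [[0.5604, -0.3056], [0.5033, -0.3426], [0.4794, -0.3051], [0.5373, -0.268]]
[ 0.5211 -0.299 ] 60.16164779663086 50.39305114746094 29.12294578552246 [[0.485, -0.2902], [0.5329, -0.2638], [0.5595, -0.3064], [0.5069, -0.3356]]
```

```bash
cat >> h.py <<'E'
def go(x,y,z,yaw_deg):
    s=robot.state(); Rm=R.from_quat(s["ee_rot"]); 
    l=Rm.inv().apply(np.array([x,y,z])-s["eef_pos"]); ty=Rm.as_matrix()[:,1]
    a=np.degrees(np.arctan2(ty[1],ty[0])); d=(yaw_deg-a+90)%180-90
    print("t%.2f lin"%s["t"],l.round(4).tolist(),"yaw",round(-d,2),"cur",s["eef_pos"].round(4),round(a,2),"w",round(s["width"],4),"F",s["ft_force"].round(1))
E
python3 -c "
from h import *
go(.52,.24,.31,5.6)"
```

```text
t0.35 lin [-0.4075, -0.2224, -0.0789] yaw 64.53 cur [0.2124 0.5876 0.231 ] 70.13 w 0.0852 F [0.5 0.4 0.6]
```

>>> {"name": "step_arm", "arguments": {
  "rows": [
    {"grip": 0.085, "linear": [-0.04, -0.022, -0.04], "yaw": 7},
    {"grip": 0.085, "linear": [-0.4075, -0.222, -0.08], "yaw": 64.5},
    {"grip": 0.085, "linear": [-0.4075, -0.222, -0.08], "yaw": 64.5},
    {"grip": 0.085, "linear": [-0.4075, -0.222, -0.08], "yaw": 64.5},
    {"grip": 0.085, "linear": [-0.4075, -0.222, -0.08], "yaw": 64.5},
    {"grip": 0.085, "linear": [-0.4075, -0.222, -0.08], "yaw": 64.5},
    {"grip": 0.085, "linear": [-0.4075, -0.222, -0.08], "yaw": 64.5},
    {"grip": 0.085, "linear": [-0.4075, -0.222, -0.08], "yaw": 64.5},
    {"grip": 0.085, "linear": [-0.4075, -0.222, -0.08], "yaw": 64.5},
    {"grip": 0.085, "linear": [-0.4075, -0.222, -0.08], "yaw": 64.5},
    {"grip": 0.085, "linear": [-0.4075, -0.222, -0.08], "yaw": 64.5},
    {"grip": 0.085, "linear": [-0.4075, -0.222, -0.08], "yaw": 64.5}
  ]
}}

```text
t: 1.35
eef_pos: [0.5228, 0.2369, 0.3121]
ee_rot: [0.673, 0.74, 0.0, 0.001]
ft_force: [0.2, 0.6, -0.1]
width: 0.0852
```

```bash
python3 - <<'E'
from h import *
go(.52,.24,.31,5.6)
im,c,f,st=grab("wrist")
np.save("w1.npy",im);np.save("w1st.npy",st,allow_pickle=True)
crop(im,0,0,560,420,1.4,"pics/d1.png")
go(.475,-.049,.25,-35.2)
E
```

```text
t1.35 lin [0.0033, -0.0025, 0.0021] yaw -0.19 cur [0.5228 0.2369 0.3121] 5.41 w 0.0852 F [ 0.2  0.6 -0.1]
t1.40 lin [-0.2789, -0.0752, 0.0626] yaw 40.5 cur [0.5239 0.2358 0.3122] 5.3 w 0.0849 F [ 0.5 -1.4  0.6]
```

View pics/d1.png

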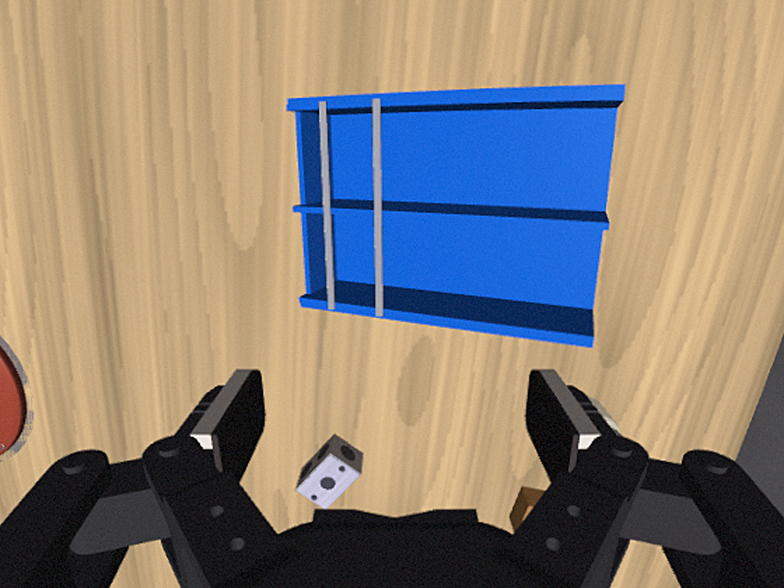

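```bash
cat > fit2.py <<'E'
import fit; from fit import *
robot_st=robot.state(); go(0,0,0,0)
st=np.load("w1st.npy",allow_pickle=True).item()
f=robot.grab_frame("wrist")
import h
cv2.imwrite("pics/d2.png",cv2.resize(f["color"][:,:,::-1],None,fx=1.4,fy=1.4))
# first-frame camera, using both (settling) poses
for nm,dp in (("first",0),("mid",.5)):
    s2=dict(st); s2["eef_pos"]=st["eef_pos"]*(1-dp)+robot_st["eef_pos"]*dp
    cw=cam(f,s2)
    d=lambda x,y:u((x,y),(0,0),1.4)
    o2=[(cw,d(288,99),('lo',W,.062)),(cw,d(625,85),(.24,W,.062)),(cw,d(300,306),('lo',-W,.062)),(cw,d(593,347),(.24,-W,.062)),(cw,d(293,207),('lo',0,.062)),(cw,d(609,220),(.24,0,.062)),
    (cw,d(322,103),(.03,.082,.065)),(cw,d(331,309),(.03,-.082,.065)),(cw,d(376,99),(.075,.082,.065)),(cw,d(379,316),(.075,-.082,.065))]
    base=[o for i,o in enumerate(obs) if i!=1]
    for L in (o2,base+o2,base):
        fit.obs[:]=L
        z0=None
        s=least_squares(lambda p:np.r_[res(p).ravel(),(p[2]-.012)*1e3 if L is o2 else 0],[.46,.256,.012,.098,-.005],x_scale=[.01,.01,.01,.1,.01],loss='soft_l1')
        print(nm,s.x.round(4), np.abs(res(s.x)).mean().round(2))
    obs[:]=base
E
python3 fit2.py
```

```text
t1.50 lin [-0.1888, -0.5413, 0.3114] yaw 5.47 cur [0.5209 0.2394 0.3113] 5.47 w 0.0853 F [-0.2  0.3  0.5]
first [ 0.4622  0.2599  0.0129  0.0999 -0.003 ] 1.22
first [ 0.4626  0.2592  0.0118  0.0984 -0.0036] 0.96
first [ 0.4633  0.2573  0.0113  0.0993 -0.0037] 0.69
mid [ 0.4612  0.2611  0.0127  0.1    -0.0029] 1.22
mid [ 0.4619  0.2604  0.0112  0.0973 -0.0038] 1.03
mid [ 0.4632  0.2577  0.0111  0.0996 -0.0027] 0.67
```

```bash
python3 -c "
from h import *
go(.475,-.048,.20,-35.2)"
```

```text
t1.55 lin [-0.2827, -0.0729, 0.111] yaw 40.78 cur [0.5201 0.2404 0.3111] 5.58 w 0.0849 F [ 0.   0.3 -0.7]
```

>>> {"name": "step_arm", "arguments": {
  "rows": [
    {"grip": 0.085, "linear": [-0.04, -0.01, 0], "yaw": 7},
    {"grip": 0.085, "linear": [-0.08, -0.02, 0], "yaw": 14},
    {"grip": 0.085, "linear": [-0.283, -0.073, 0.111], "yaw": 40.8},
    {"grip": 0.085, "linear": [-0.283, -0.073, 0.111], "yaw": 40.8},
    {"grip": 0.085, "linear": [-0.283, -0.073, 0.111], "yaw": 40.8},
    {"grip": 0.085, "linear": [-0.283, -0.073, 0.111], "yaw": 40.8},
    {"grip": 0.085, "linear": [-0.283, -0.073, 0.111], "yaw": 40.8},
    {"grip": 0.085, "linear": [-0.283, -0.073, 0.111], "yaw": 40.8},
    {"grip": 0.085, "linear": [-0.283, -0.073, 0.111], "yaw": 40.8},
    {"grip": 0.085, "linear": [-0.283, -0.073, 0.111], "yaw": 40.8},
    {"grip": 0.085, "linear": [-0.283, -0.073, 0.111], "yaw": 40.8}
  ]
}}

```text
t: 2.47
eef_pos: [0.4755, -0.047, 0.2007]
ee_rot: [0.887, 0.461, 0.0, -0.0]
ft_force: [0.1, -0.0, 0.6]
width: 0.0846
```

```bash
python3 - <<'E'
from h import *
im,c,f,st=grab("wrist"); np.save("w3st.npy",st,allow_pickle=True)
crop(im,0,0,560,420,1.4,"pics/e1.png")
go(.475,-.049,.2,-35.2)
E
```

```text
t2.52 lin [-0.0022, 0.0005, 0.0012] yaw 0.16 cur [ 0.4758 -0.0469  0.2012] -35.04 w 0.0849 F [-0.6 -0.3  0.5]
```

View pics/e1.png

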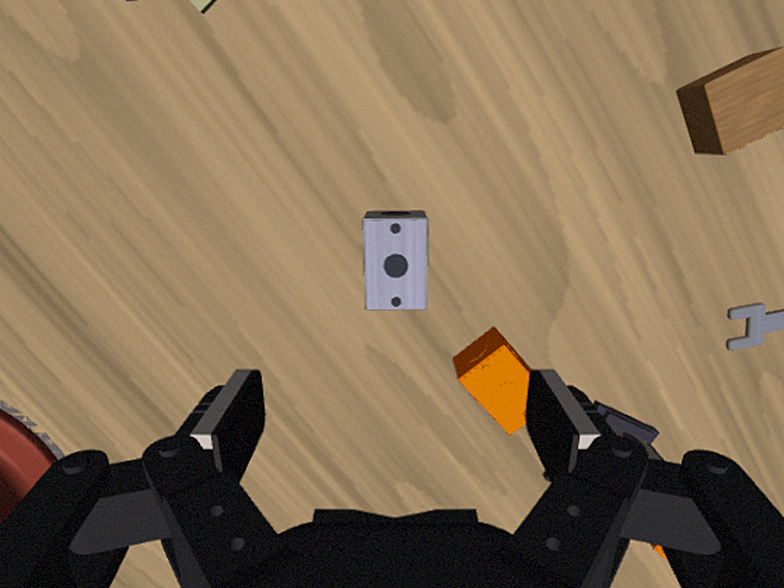

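```bash
python3 - <<'E'
from h import *
st=np.load("w3st.npy",allow_pickle=True).item(); f=robot.grab_frame("wrist"); c=cam(f,st)
q=[[(x+.5)/1.4-.5,(y+.5)/1.4-.5] for x,y in [(364,219),(427.5,219),(427.5,310),(364.5,310)]]
P=onz(c,q,.038);print(P.round(4),P.mean(0)); e=P[2]-P[1]+P[3]-P[0]; print(np.degrees(np.arctan2(e[1],e[0])), np.linalg.norm(P[1]-P[0]),np.linalg.norm(P[2]-P[1]))
m=P.mean(0); go(m[0],m[1],.009,-35.2)
E
```

```text
[[ 0.4762 -0.0092  0.038 ]
 [ 0.5109 -0.0337  0.038 ]
 [ 0.4748 -0.0872  0.038 ]
 [ 0.4383 -0.0615  0.038 ]] [ 0.47502767 -0.04789658  0.038     ]
-124.95460172473382 0.04241945625575739 0.06454879884201754
t2.57 lin [-0.0016, -0.0005, 0.1924] yaw 0.18 cur [ 0.476  -0.0469  0.2014] -35.02 w 0.085 F [-0.3 -0.3 -0.2]
```

>>> {"name": "step_arm", "arguments": {
  "rows": [
    {"grip": 0.085, "linear": [-0.0016, -0.0005, 0.04], "yaw": 0},
    {"grip": 0.085, "linear": [-0.0016, -0.0005, 0.08], "yaw": 0},
    {"grip": 0.085, "linear": [-0.0016, -0.0005, 0.12], "yaw": 0},
    {"grip": 0.085, "linear": [-0.0016, -0.0005, 0.16], "yaw": 0},
    {"grip": 0.085, "linear": [-0.0016, -0.0005, 0.18], "yaw": 0},
    {"grip": 0.085, "linear": [-0.0016, -0.0005, 0.192], "yaw": 0},
    {"grip": 0.085, "linear": [-0.0016, -0.0005, 0.192], "yaw": 0},
    {"grip": 0.035, "linear": [-0.0016, -0.0005, 0.192], "yaw": 0},
    {"grip": 0.035, "linear": [-0.0016, -0.0005, 0.192], "yaw": 0},
    {"grip": 0.035, "linear": [-0.0016, -0.0005, 0.192], "yaw": 0},
    {"grip": 0.035, "linear": [-0.0016, -0.0005, 0.192], "yaw": 0},
    {"grip": 0.035, "linear": [-0.0016, -0.0005, 0.192], "yaw": 0}
  ],
  "newtons": 40
}}

```text
t: 3.57
eef_pos: [0.4758, -0.0496, 0.0103]
ee_rot: [0.888, 0.46, 0.002, 0.001]
ft_force: [1.0, 1.1, 5.6]
width: 0.0433
```

```bash
python3 - <<'E'
from h import *
im,c,f,st=grab("wrist")
crop(im,0,0,560,420,1.4,"pics/e2.png")
go(.475,-.049,.26,5.6)
E
```

```text
t3.62 lin [0.0005, -0.0001, -0.2497] yaw -40.77 cur [ 0.4758 -0.0495  0.0103] -35.17 w 0.0431 F [-0.8  1.7  6.4]
```

View pics/e2.png

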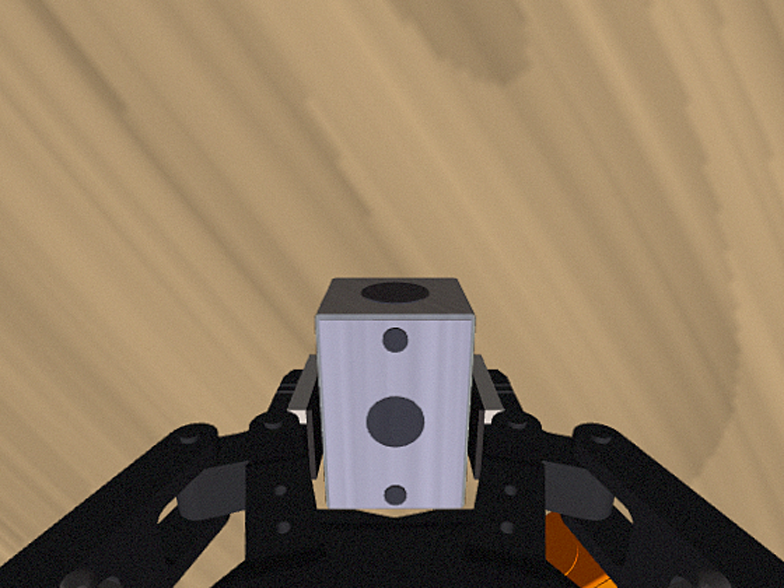

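```bash
cat >> h.py <<'E'
CO=np.array([.4625,.259,.012]);CY=.0985
CR=R.from_euler('z',CY)*R.from_euler('y',-np.radians(22))
def ch(x,y,z=0): return CR.apply([x,y,z])+CO
def inch(P): return CR.inv().apply(np.asarray(P)-CO)
E
python3 - <<'E'
from h import *
p=ch(.15,.0395);print(p)
go(p[0],p[1],.24,5.6)
E
```

```text
[0.59701898 0.31198554 0.06819099]
t3.62 lin [0.3658, -0.1084, -0.2294] yaw -40.77 cur [ 0.4758 -0.0495  0.0103] -35.17 w 0.0431 F [-0.8  1.7  6.4]
```

>>> {"name": "step_arm", "arguments": {
  "rows": [
    {"grip": 0.035, "linear": [0, 0, -0.02], "yaw": 0},
    {"grip": 0.035, "linear": [0, 0, -0.05], "yaw": 0},
    {"grip": 0.035, "linear": [0, 0, -0.09], "yaw": 0},
    {"grip": 0.035, "linear": [0, 0, -0.13], "yaw": 0},
    {"grip": 0.035, "linear": [0.01, -0.003, -0.17], "yaw": -4},
    {"grip": 0.035, "linear": [0.03, -0.01, -0.2], "yaw": -10},
    {"grip": 0.035, "linear": [0.06, -0.018, -0.22], "yaw": -16},
    {"grip": 0.035, "linear": [0.095, -0.028, -0.229], "yaw": -22},
    {"grip": 0.035, "linear": [0.13, -0.039, -0.229], "yaw": -28},
    {"grip": 0.035, "linear": [0.165, -0.05, -0.229], "yaw": -33},
    {"grip": 0.035, "linear": [0.2, -0.06, -0.229], "yaw": -38},
    {"grip": 0.035, "linear": [0.235, -0.07, -0.229], "yaw": -40.8}
  ]
}}

```text
t: 4.62
eef_pos: [0.5519, 0.1847, 0.2368]
ee_rot: [0.67, 0.742, -0.0, -0.0]
ft_force: [0.5, -0.9, -2.6]
width: 0.0434
```

```bash
python3 - <<'E'
from h import *
p=ch(.15,.0395)
go(p[0],p[1],.19,5.6)
E
```

```text
t4.62 lin [0.122, 0.0579, 0.0468] yaw 0.24 cur [0.5519 0.1847 0.2368] 5.84 w 0.0434 F [ 0.5 -0.9 -2.6]
```

>>> {"name": "step_arm", "arguments": {
  "rows": [
    {"grip": 0.035, "linear": [0.036, 0.017, 0], "yaw": 0.2},
    {"grip": 0.035, "linear": [0.072, 0.034, 0], "yaw": 0.2},
    {"grip": 0.035, "linear": [0.1, 0.047, 0.01], "yaw": 0.2},
    {"grip": 0.035, "linear": [0.122, 0.058, 0.03], "yaw": 0.2},
    {"grip": 0.035, "linear": [0.122, 0.058, 0.045], "yaw": 0.2},
    {"grip": 0.035, "linear": [0.122, 0.058, 0.047], "yaw": 0.2},
    {"grip": 0.035, "linear": [0.122, 0.058, 0.047], "yaw": 0.2}
  ]
}}

```text
t: 5.2
eef_pos: [0.5964, 0.3092, 0.1876]
ee_rot: [0.673, 0.74, -0.002, -0.001]
ft_force: [-0.6, -0.2, -2.8]
width: 0.0435
```

```bash
python3 - <<'E'
from h import *
p=ch(.15,.0395)
im,c,f,st=grab("wrist"); np.save("w4st.npy",st,allow_pickle=True)
crop(im,0,0,560,420,1.4,"pics/g1.png")
im,c,f,s=grab("top"); crop(im,75,150,205,290,4.2,"pics/g2.png")
go(p[0],p[1],.1,5.6)
E
```

```text
t5.30 lin [0.0029, -0.0007, 0.0909] yaw -0.23 cur [0.598  0.3092 0.1909] 5.37 w 0.0436 F [ 0.3 -0.1 -1.9]
```

View pics/g1.png

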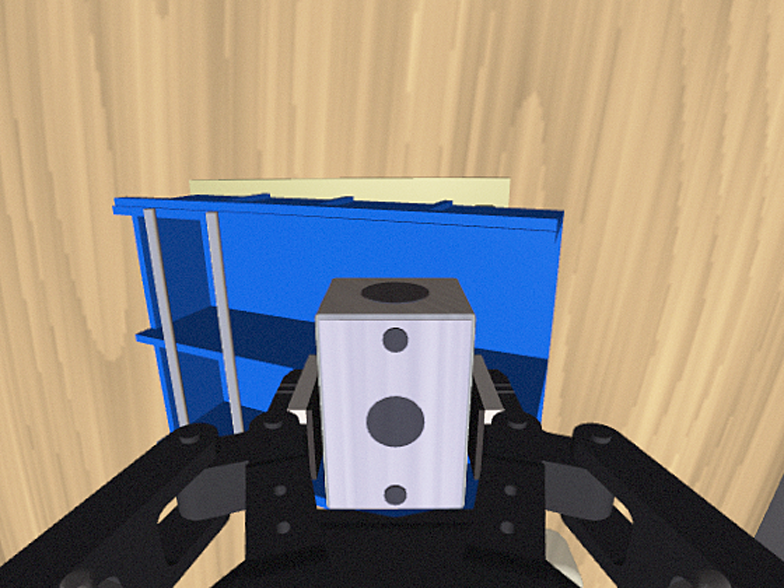

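View pics/g2.png

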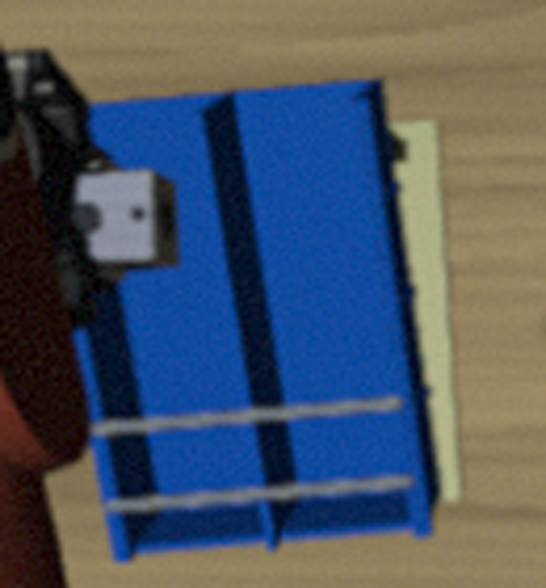

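```bash
cat > ov.py <<'E'
from h import *
def overlay(imfile,c,s,out,o=(0,0)):
    im=cv2.imread(imfile)
    L=[]
    for y in (.0835,.0785,.0025,-.0025,-.0785,-.0835): L.append((ch(-.003,y,.062),ch(.24,y,.062)))
    for y in (.0785,.0025,-.0025,-.0785): L.append((ch(0,y,0),ch(.24,y,0)))
    for x in (.03,.075): L.append((ch(x,.0835,.065),ch(x,-.0835,.065)))
    L.append((ch(.24,.0785,0),ch(.24,-.0785,0)))
    for a,b in L:
        P=np.linspace(a,b,30); q=(proj(c,P)-np.array(o)+.5)*s-.5
        cv2.polylines(im,[np.round(q).astype(int)],False,(0,255,255),1)
    cv2.imwrite(out,im)
E
python3 - <<'E'
from ov import *
st=np.load("w4st.npy",allow_pickle=True).item(); f=robot.grab_frame("wrist")
st2=robot.state(); print(st["eef_pos"],st2["eef_pos"])
overlay("pics/g1.png",cam(f,st),1.4,"pics/g3.png")
E
```

```text
[0.59638832 0.30919836 0.18755785] [0.59838751 0.3093024  0.19183043]
```

View pics/g3.png

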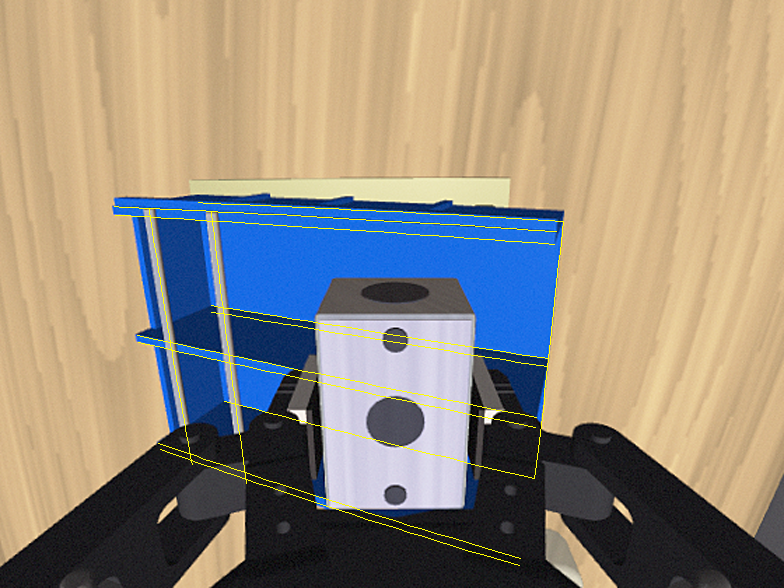

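>>> {"name": "step_arm", "arguments": {
  "rows": [
    {"grip": 0.035, "linear": [0.0025, -0.0008, 0.02], "yaw": -0.2},
    {"grip": 0.035, "linear": [0.0025, -0.0008, 0.045], "yaw": -0.2},
    {"grip": 0.035, "linear": [0.0025, -0.0008, 0.07], "yaw": -0.2},
    {"grip": 0.035, "linear": [0.0025, -0.0008, 0.085], "yaw": -0.2},
    {"grip": 0.035, "linear": [0.0025, -0.0008, 0.093], "yaw": -0.2},
    {"grip": 0.035, "linear": [0.0025, -0.0008, 0.095], "yaw": -0.2},
    {"grip": 0.035, "linear": [0.0025, -0.0008, 0.095], "yaw": -0.2}
  ]
}}

```text
t: 5.93
eef_pos: [0.5973, 0.3124, 0.096]
ee_rot: [0.672, 0.741, 0.0, 0.0]
ft_force: [0.2, -0.0, -2.4]
width: 0.0437
```

```bash
python3 - <<'E'
from ov import *
p=ch(.15,.0395)
go(p[0],p[1],.0874,5.6)
im,c,f,st=grab("wrist")
crop(im,0,0,560,420,1.4,"pics/g4.png"); overlay("pics/g4.png",c,1.4,"pics/g5.png")
E
```

```text
t5.93 lin [-0.0004, -0.0003, 0.0086] yaw 0.0 cur [0.5973 0.3124 0.096 ] 5.6 w 0.0437 F [ 0.2 -0.  -2.4]
```

View pics/g5.png

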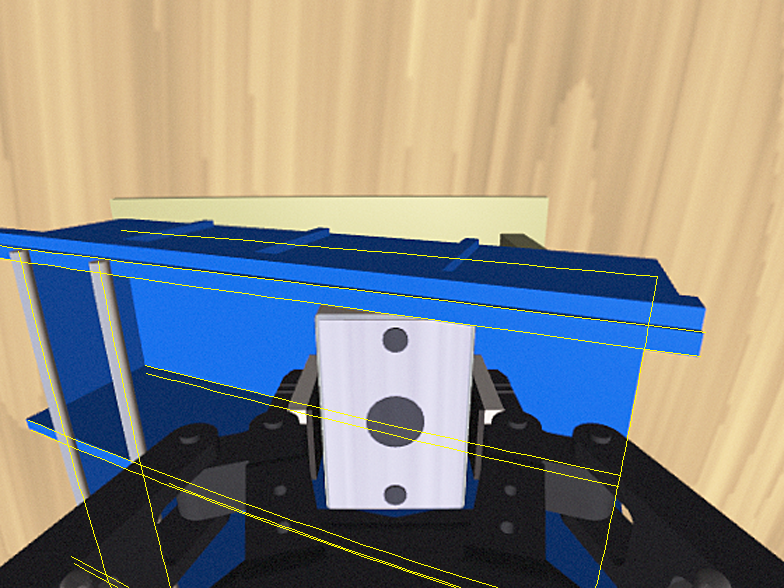

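>>> {"name": "step_arm", "arguments": {
  "rows": [
    {"grip": 0.035, "linear": [0, 0, 0.003], "yaw": 0},
    {"grip": 0.035, "linear": [0, 0, 0.005], "yaw": 0},
    {"grip": 0.035, "linear": [0, 0, 0.006], "yaw": 0},
    {"grip": 0.035, "linear": [0, 0, 0.007], "yaw": 0},
    {"grip": 0.035, "linear": [0, 0, 0.007], "yaw": 0}
  ]
}}

```text
t: 6.4
eef_pos: [0.5968, 0.3126, 0.0883]
ee_rot: [0.672, 0.741, -0.0, -0.0]
ft_force: [0.5, 0.0, -2.7]
width: 0.0432
```

```bash
python3 - <<'E'
from ov import *
p=ch(.15,.0395)
go(p[0],p[1],.0874,5.6)
E
```

```text
t6.40 lin [-0.0007, 0.0001, 0.0009] yaw 0.03 cur [0.5968 0.3126 0.0883] 5.63 w 0.0432 F [ 0.5  0.  -2.7]
```

>>> {"name": "step_arm", "arguments": {
  "rows": [
    {"grip": 0.035, "linear": [0, 0, 0.001], "yaw": 0},
    {"grip": 0.035, "linear": [0, 0, 0.002], "yaw": 0},
    {"grip": 0.035, "linear": [0, 0, 0.002], "yaw": 0}
  ]
}}

```text
t: 6.65
eef_pos: [0.5971, 0.3127, 0.0874]
ee_rot: [0.672, 0.741, 0.0, 0.0]
ft_force: [-2.6, -0.8, 4.4]
width: 0.0434
```

>>> {"name": "step_arm", "arguments": {
  "rows": [
    {"grip": 0.05, "linear": [0, 0, 0], "yaw": 0},
    {"grip": 0.056, "linear": [0, 0, -0.001], "yaw": 0},
    {"grip": 0.06, "linear": [0, 0, -0.002], "yaw": 0},
    {"grip": 0.06, "linear": [0, 0, -0.003], "yaw": 0}
  ]
}}

```text
t: 6.98
eef_pos: [0.5966, 0.3126, 0.089]
ee_rot: [0.672, 0.741, -0.0, -0.0]
ft_force: [-0.4, -0.2, -2.2]
width: 0.06
```

```bash
python3 - <<'E'
from ov import *
im,c,f,st=grab("wrist")
crop(im,0,0,560,420,1.4,"pics/g6.png")
E
```

```text
(no output)
```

View pics/g6.png

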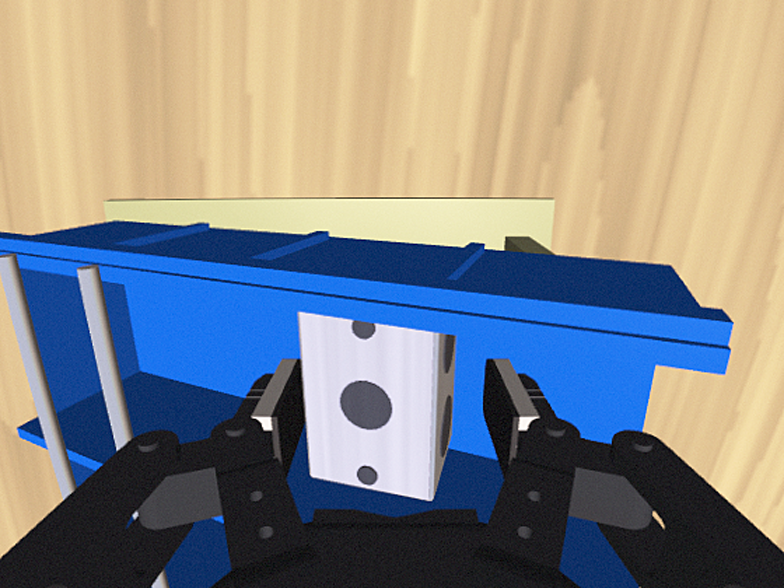

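>>> {"name": "step_arm", "arguments": {
  "rows": [
    {"grip": 0.06, "linear": [0, 0, -0.01], "yaw": 0},
    {"grip": 0.06, "linear": [0, 0, -0.02], "yaw": 0},
    {"grip": 0.06, "linear": [0, 0, -0.03], "yaw": 0},
    {"grip": 0.06, "linear": [0, 0, -0.045], "yaw": 0},
    {"grip": 0.06, "linear": [0, 0, -0.07], "yaw": 0},
    {"grip": 0.06, "linear": [0, 0, -0.1], "yaw": 0},
    {"grip": 0.06, "linear": [0, 0, -0.13], "yaw": 0},
    {"grip": 0.06, "linear": [0, 0, -0.16], "yaw": 0}
  ]
}}

```text
t: 7.7
eef_pos: [0.5971, 0.3126, 0.2529]
ee_rot: [0.672, 0.741, 0.001, 0.001]
ft_force: [0.4, 0.4, 0.1]
width: 0.06
```

```bash
python3 - <<'E'
from ov import *
go(.52,-.302,.25,31.5)
im,c,f,st=grab("wrist")
crop(im,0,0,560,420,1.4,"pics/g7.png")
E
```

```text
t7.70 lin [-0.6041, -0.137, 0.0022] yaw -25.87 cur [0.5971 0.3126 0.2529] 5.63 w 0.06 F [0.4 0.4 0.1]
```

View pics/g7.png

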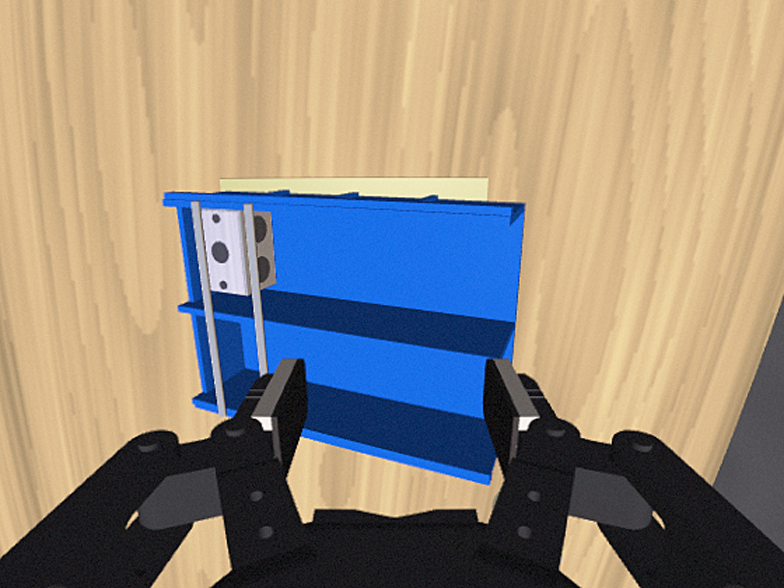

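>>> {"name": "step_arm", "arguments": {
  "rows": [
    {"grip": 0.085, "linear": [-0.604, -0.137, 0.003], "yaw": -25.9},
    {"grip": 0.085, "linear": [-0.604, -0.137, 0.003], "yaw": -25.9},
    {"grip": 0.085, "linear": [-0.604, -0.137, 0.003], "yaw": -25.9},
    {"grip": 0.085, "linear": [-0.604, -0.137, 0.003], "yaw": -25.9},
    {"grip": 0.085, "linear": [-0.604, -0.137, 0.003], "yaw": -25.9},
    {"grip": 0.085, "linear": [-0.604, -0.137, 0.003], "yaw": -25.9},
    {"grip": 0.085, "linear": [-0.604, -0.137, 0.003], "yaw": -25.9},
    {"grip": 0.085, "linear": [-0.604, -0.137, 0.003], "yaw": -25.9},
    {"grip": 0.085, "linear": [-0.604, -0.137, 0.003], "yaw": -25.9},
    {"grip": 0.085, "linear": [-0.604, -0.137, 0.003], "yaw": -25.9},
    {"grip": 0.085, "linear": [-0.604, -0.137, 0.003], "yaw": -25.9},
    {"grip": 0.085, "linear": [-0.604, -0.137, 0.003], "yaw": -25.9}
  ]
}}

```text
t: 8.75
eef_pos: [0.5346, -0.1841, 0.249]
ee_rot: [0.488, 0.873, 0.0, 0.002]
ft_force: [-0.1, -0.3, -0.8]
width: 0.0846
```

```bash
python3 - <<'E'
from ov import *
go(.52,-.302,.22,31.5)
E
```

```text
t8.75 lin [-0.0928, -0.0741, 0.0292] yaw 0.02 cur [ 0.5346 -0.1841  0.249 ] 31.52 w 0.0846 F [-0.1 -0.3 -0.8]
```

>>> {"name": "step_arm", "arguments": {
  "rows": [
    {"grip": 0.085, "linear": [-0.03, -0.025, 0.01], "yaw": 0},
    {"grip": 0.085, "linear": [-0.06, -0.05, 0.02], "yaw": 0},
    {"grip": 0.085, "linear": [-0.093, -0.074, 0.029], "yaw": 0},
    {"grip": 0.085, "linear": [-0.093, -0.074, 0.029], "yaw": 0},
    {"grip": 0.085, "linear": [-0.093, -0.074, 0.029], "yaw": 0},
    {"grip": 0.085, "linear": [-0.093, -0.074, 0.029], "yaw": 0}
  ]
}}

```text
t: 9.25
eef_pos: [0.5207, -0.3001, 0.2192]
ee_rot: [0.489, 0.872, 0.0, 0.001]
ft_force: [1.0, 0.8, 0.8]
width: 0.0848
```

```bash
python3 - <<'E'
from ov import *
im,c,f,st=grab("wrist"); np.save("w5st.npy",st,allow_pickle=True)
crop(im,0,0,560,420,1.4,"pics/i1.png")
go(.52,-.302,.22,31.5)
E
```

```text
t9.30 lin [-0.0017, -0.0021, -0.0007] yaw 0.07 cur [ 0.5209 -0.2995  0.2193] 31.57 w 0.0851 F [-0.3  0.1 -0.2]
```

View pics/i1.png

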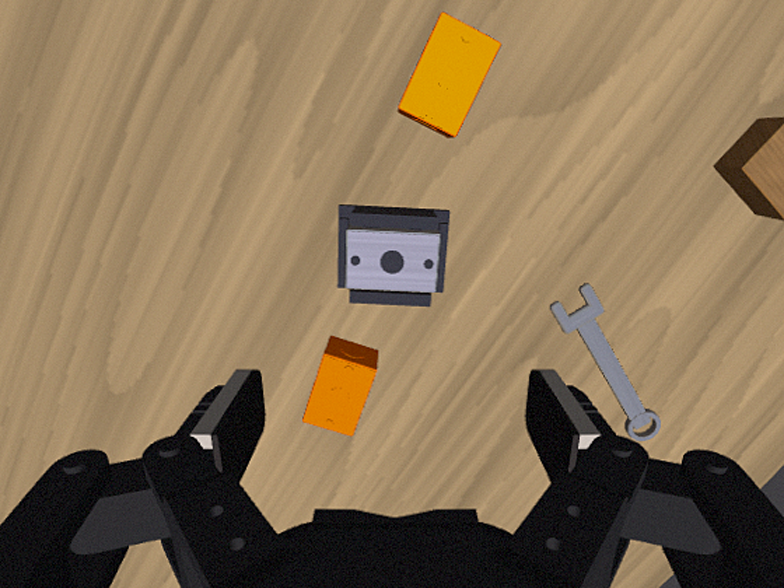

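```bash
cat >> h.py <<'E'
def meas(c,pts,z,s=1.4):
    q=[[(x+.5)/s-.5,(y+.5)/s-.5] for x,y in pts]
    return onz(c,q,z)
E
python3 - <<'E'
from ov import *
im,c,f,st=grab("wrist"); st0=np.load("w5st.npy",allow_pickle=True).item()
print(st0["eef_pos"],st["eef_pos"])
crop(im,210,130,350,235,5.7,"pics/i2.png")
c=cam(f,st0)
P=meas(c,[(355,261),(429,265),(392,262.5)],.046); d=P[1]-P[0]; print(P,np.degrees(np.arctan2(d[1],d[0])))
P=meas(c,[(346,229),(441,232),(439,293),(345,290)],.046);print(P,P.mean(0)); d=P[1]-P[0]+P[2]-P[3]; print(np.degrees(np.arctan2(d[1],d[0])))
E
```

```text
[ 0.52068308 -0.3001024   0.21917201] [ 0.52093053 -0.29947601  0.21928004]
[[ 0.49764932 -0.31494714  0.046     ]
 [ 0.54403116 -0.29004405  0.046     ]
 [ 0.52062391 -0.30220627  0.046     ]] 28.232004625011772
[[ 0.48085598 -0.29838682  0.046     ]
 [ 0.53837213 -0.26571772  0.046     ]
 [ 0.56152701 -0.30386938  0.046     ]
 [ 0.50224297 -0.33740851  0.046     ]] [ 0.52074952 -0.30134561  0.046     ]
29.546747814326594
```

View pics/i2.png

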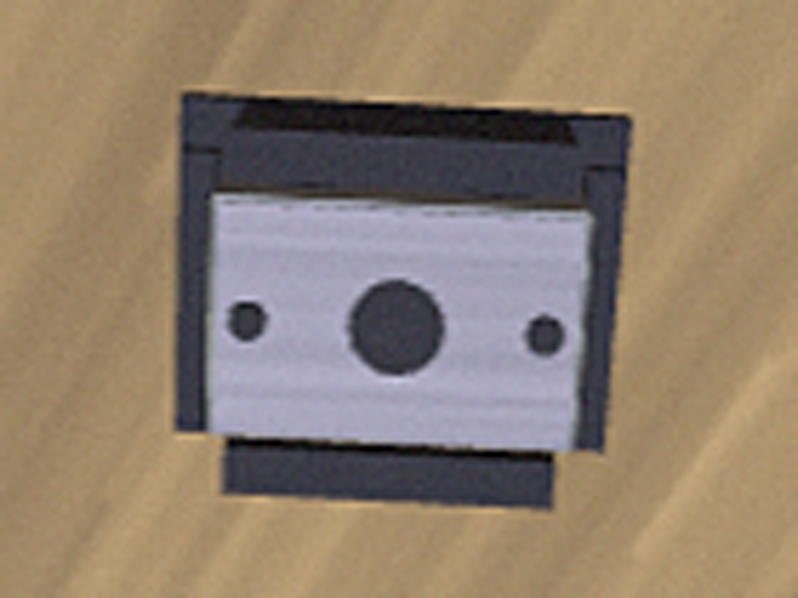

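```bash
python3 - <<'E'
from ov import *
go(.5206,-.302,.014,29.0)
E
```

```text
t9.35 lin [-0.0019, -0.0021, 0.2053] yaw 2.61 cur [ 0.5211 -0.2991  0.2193] 31.61 w 0.0851 F [-0.3  0.5  0.1]
```

>>> {"name": "step_arm", "arguments": {
  "rows": [
    {"grip": 0.085, "linear": [-0.0019, -0.0021, 0.04], "yaw": 2.6},
    {"grip": 0.085, "linear": [-0.0019, -0.0021, 0.08], "yaw": 2.6},
    {"grip": 0.085, "linear": [-0.0019, -0.0021, 0.115], "yaw": 2.6},
    {"grip": 0.085, "linear": [-0.0019, -0.0021, 0.14], "yaw": 2.6},
    {"grip": 0.085, "linear": [-0.0019, -0.0021, 0.14], "yaw": 2.6},
    {"grip": 0.085, "linear": [-0.0019, -0.0021, 0.14], "yaw": 2.6},
    {"grip": 0.085, "linear": [-0.0019, -0.0021, 0.14], "yaw": 2.6}
  ]
}}

```text
t: 9.93
eef_pos: [0.5213, -0.3029, 0.0806]
ee_rot: [0.507, 0.862, -0.0, 0.002]
ft_force: [-0.3, -0.3, 0.5]
width: 0.0851
```

```bash
python3 - <<'E'
from ov import *
im,c,f,st=grab("wrist"); np.save("w6st.npy",st,allow_pickle=True)
crop(im,0,0,560,420,1.4,"pics/i3.png")
go(.5206,-.302,.014,29)
E
```

```text
t9.98 lin [0.0021, -0.0004, 0.0674] yaw -0.01 cur [ 0.5216 -0.3034  0.0814] 28.99 w 0.085 F [-0.4 -0.1 -0. ]
```

View pics/i3.png

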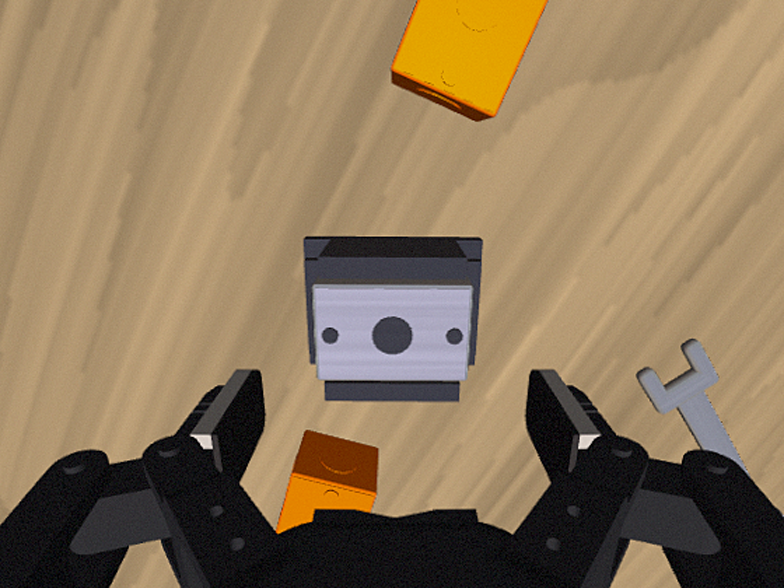

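```bash
python3 - <<'E'
from ov import *
st=np.load("w6st.npy",allow_pickle=True).item(); f=robot.grab_frame("wrist"); c=cam(f,st)
P=meas(c,[(330,335.5),(454,336.5),(392,335),(313,284),(472,286),(467,381),(316,380)],.046); print(P.round(4),P[3:].mean(0))
m=(P[2]+P[3:].mean(0))/2; go(m[0],m[1],.014,28.8)
E
```

```text
[[ 0.4975 -0.3146  0.046 ]
 [ 0.5433 -0.2899  0.046 ]
 [ 0.5201 -0.3018  0.046 ]
 [ 0.4814 -0.2977  0.046 ]
 [ 0.5382 -0.2673  0.046 ]
 [ 0.5591 -0.3051  0.046 ]
 [ 0.5015 -0.3363  0.046 ]] [ 0.52005735 -0.301619    0.046     ]
t10.03 lin [0.0028, -0.0006, 0.0675] yaw 0.17 cur [ 0.5216 -0.3036  0.0815] 28.97 w 0.0848 F [ 0.2  0.4 -0.3]
```

>>> {"name": "step_arm", "arguments": {
  "rows": [
    {"grip": 0.085, "linear": [0.0025, -0.0006, 0.02], "yaw": 0.3},
    {"grip": 0.085, "linear": [0.0025, -0.0006, 0.04], "yaw": 0.3},
    {"grip": 0.085, "linear": [0.0025, -0.0006, 0.055], "yaw": 0.3},
    {"grip": 0.085, "linear": [0.0025, -0.0006, 0.064], "yaw": 0.3},
    {"grip": 0.085, "linear": [0.0025, -0.0006, 0.067], "yaw": 0.3},
    {"grip": 0.085, "linear": [0.0025, -0.0006, 0.067], "yaw": 0.3},
    {"grip": 0.056, "linear": [0.0025, -0.0006, 0.067], "yaw": 0.3},
    {"grip": 0.056, "linear": [0.0025, -0.0006, 0.067], "yaw": 0.3},
    {"grip": 0.056, "linear": [0.0025, -0.0006, 0.067], "yaw": 0.3},
    {"grip": 0.056, "linear": [0.0025, -0.0006, 0.067], "yaw": 0.3},
    {"grip": 0.056, "linear": [0.0025, -0.0006, 0.067], "yaw": 0.3}
  ]
}}

```text
t: 10.95
eef_pos: [0.5191, -0.3016, 0.0127]
ee_rot: [0.51, 0.86, -0.0, 0.002]
ft_force: [-0.3, 0.4, 5.2]
width: 0.0656
```

```bash
python3 - <<'E'
from ov import *
im,c,f,st=grab("wrist")
crop(im,0,0,560,420,1.4,"pics/i4.png")
go(.46,.04,.12,95.6)
E
```

```text
t11.00 lin [0.3279, 0.112, -0.108] yaw -66.97 cur [ 0.5191 -0.3017  0.0128] 28.63 w 0.0653 F [-0.  -0.3  6.4]
```

View pics/i4.png

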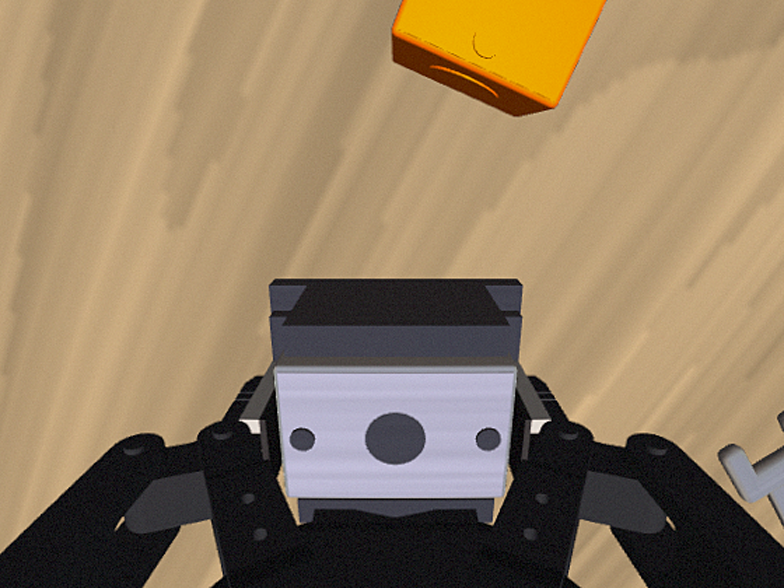

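>>> {"name": "step_arm", "arguments": {
  "rows": [
    {"grip": 0.056, "linear": [0, 0, -0.015], "yaw": 0},
    {"grip": 0.056, "linear": [0, 0, -0.035], "yaw": 0},
    {"grip": 0.056, "linear": [0, 0, -0.06], "yaw": 0},
    {"grip": 0.056, "linear": [0, 0, -0.09], "yaw": 0},
    {"grip": 0.056, "linear": [0.005, 0.001, -0.11], "yaw": -3},
    {"grip": 0.056, "linear": [0.02, 0.006, -0.12], "yaw": -9},
    {"grip": 0.056, "linear": [0.05, 0.016, -0.12], "yaw": -15},
    {"grip": 0.056, "linear": [0.085, 0.028, -0.12], "yaw": -21},
    {"grip": 0.056, "linear": [0.12, 0.04, -0.12], "yaw": -27},
    {"grip": 0.056, "linear": [0.155, 0.052, -0.12], "yaw": -33},
    {"grip": 0.056, "linear": [0.19, 0.065, -0.12], "yaw": -39},
    {"grip": 0.056, "linear": [0.225, 0.077, -0.12], "yaw": -45}
  ]
}}

```text
t: 12.0
eef_pos: [0.4765, -0.0646, 0.1302]
ee_rot: [0.14, 0.99, 0.0, -0.0]
ft_force: [-0.0, 1.2, -1.5]
width: 0.0655
```

```bash
python3 - <<'E'
from ov import *
im,c,f,st=grab("wrist")
crop(im,0,0,560,420,1.2,"pics/i5.png")
go(.46,.04,.05,95.6)
E
```

```text
t12.05 lin [0.0408, 0.0908, 0.0802] yaw -21.25 cur [ 0.475  -0.0589  0.1295] 74.35 w 0.0652 F [ 0.9  5.2 -2.7]
```

View pics/i5.png

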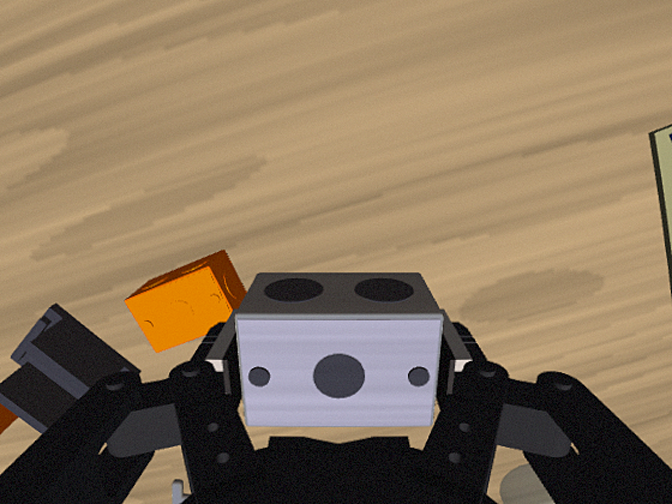

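>>> {"name": "step_arm", "arguments": {
  "rows": [
    {"grip": 0.056, "linear": [0.015, 0.03, 0], "yaw": -7},
    {"grip": 0.056, "linear": [0.028, 0.06, 0.015], "yaw": -14},
    {"grip": 0.056, "linear": [0.041, 0.091, 0.04], "yaw": -21},
    {"grip": 0.056, "linear": [0.041, 0.091, 0.07], "yaw": -21.2},
    {"grip": 0.056, "linear": [0.041, 0.091, 0.1], "yaw": -21.2},
    {"grip": 0.056, "linear": [0.041, 0.091, 0.114], "yaw": -21.2},
    {"grip": 0.056, "linear": [0.041, 0.091, 0.114], "yaw": -21.2}
  ]
}}

```text
t: 12.63
eef_pos: [0.4594, 0.0332, 0.0122]
ee_rot: [-0.042, 0.999, 0.001, -0.005]
ft_force: [0.2, 0.3, -2.6]
width: 0.0654
```

```bash
python3 - <<'E'
from ov import *
go(.46,.04,.006,95.6)
E
```

```text
t12.63 lin [-0.0012, 0.0067, 0.0062] yaw -0.74 cur [0.4594 0.0332 0.0122] 94.86 w 0.0654 F [ 0.2  0.3 -2.6]
```

>>> {"name": "step_arm", "arguments": {
  "rows": [
    {"grip": 0.056, "linear": [0, 0, 0.003], "yaw": -0.7},
    {"grip": 0.056, "linear": [0, 0, 0.005], "yaw": -0.7},
    {"grip": 0.056, "linear": [0, 0, 0.006], "yaw": -0.7},
    {"grip": 0.056, "linear": [0, 0, 0.006], "yaw": -0.7}
  ]
}}

```text
t: 12.97
eef_pos: [0.465, 0.0322, 0.0121]
ee_rot: [-0.048, 0.999, -0.0, 0.001]
ft_force: [-1.0, 0.2, -1.6]
width: 0.0653
```

>>> {"name": "step_arm", "arguments": {
  "rows": [
    {"grip": 0.056, "linear": [0, 0, 0.001], "yaw": 0},
    {"grip": 0.056, "linear": [0, 0, 0.0025], "yaw": 0},
    {"grip": 0.056, "linear": [0, 0, 0.0035], "yaw": 0},
    {"grip": 0.056, "linear": [0, 0, 0.0035], "yaw": 0}
  ]
}}

```text
t: 13.3
eef_pos: [0.4639, 0.0325, 0.0073]
ee_rot: [-0.048, 0.999, 0.0, -0.0]
ft_force: [-1.0, 0.5, -1.2]
width: 0.0655
```

>>> {"name": "step_arm", "arguments": {
  "rows": [
    {"grip": 0.056, "linear": [0, 0, 0.001], "yaw": 0},
    {"grip": 0.056, "linear": [0, 0, 0.002], "yaw": 0},
    {"grip": 0.056, "linear": [0, 0, 0.0025], "yaw": 0},
    {"grip": 0.056, "linear": [0, 0, 0.0025], "yaw": 0}
  ]
}}

```text
t: 13.63
eef_pos: [0.464, 0.0325, 0.0049]
ee_rot: [-0.048, 0.999, 0.0, -0.0]
ft_force: [0.2, -0.0, -1.8]
width: 0.0652
```

>>> {"name": "step_arm", "arguments": {
  "rows": [
    {"grip": 0.056, "linear": [0, 0, 0.001], "yaw": 0},
    {"grip": 0.056, "linear": [0, 0, 0.0015], "yaw": 0},
    {"grip": 0.056, "linear": [0, 0, 0.0015], "yaw": 0}
  ]
}}

```text
t: 13.88
eef_pos: [0.4649, 0.0325, 0.0048]
ee_rot: [-0.048, 0.999, -0.0, 0.001]
ft_force: [-2.4, -0.2, 7.4]
width: 0.0658
```

Contact. Release and rise to regrasp height.

>>> {"name": "step_arm", "arguments": {
  "rows": [
    {"grip": 0.075, "linear": [0, 0, -0.001], "yaw": 0},
    {"grip": 0.085, "linear": [0, 0, -0.001], "yaw": 0},
    {"grip": 0.085, "linear": [0, 0, -0.001], "yaw": 0},
    {"grip": 0.085, "linear": [0, 0, -0.02], "yaw": 0},
    {"grip": 0.085, "linear": [0, 0, -0.05], "yaw": 0},
    {"grip": 0.085, "linear": [0, 0, -0.09], "yaw": 7},
    {"grip": 0.085, "linear": [0, 0, -0.115], "yaw": 14},
    {"grip": 0.085, "linear": [0, 0, -0.115], "yaw": 21},
    {"grip": 0.085, "linear": [0, 0, -0.115], "yaw": 28},
    {"grip": 0.085, "linear": [0, 0, -0.115], "yaw": 35},
    {"grip": 0.085, "linear": [0, 0, -0.115], "yaw": 42},
    {"grip": 0.085, "linear": [0, 0, -0.115], "yaw": 49}
  ]
}}

```text
t: 14.88
eef_pos: [0.4638, 0.0325, 0.1182]
ee_rot: [0.373, 0.928, -0.0, -0.0]
ft_force: [0.7, -0.8, 0.2]
width: 0.0848
```

```bash
python3 - <<'E'
from ov import *
go(.464,.0325,.12,5.6)
E
```

```text
t14.88 lin [-0.0001, 0.0001, -0.0018] yaw 40.58 cur [0.4638 0.0325 0.1182] 46.18 w 0.0848 F [ 0.7 -0.8  0.2]
```

>>> {"name": "step_arm", "arguments": {
  "rows": [
    {"grip": 0.085, "linear": [0, 0, 0], "yaw": 7},
    {"grip": 0.085, "linear": [0, 0, 0], "yaw": 14},
    {"grip": 0.085, "linear": [0, 0, 0], "yaw": 21},
    {"grip": 0.085, "linear": [0, 0, 0], "yaw": 28},
    {"grip": 0.085, "linear": [0, 0, 0], "yaw": 35},
    {"grip": 0.085, "linear": [0, 0, 0], "yaw": 40.5},
    {"grip": 0.085, "linear": [0, 0, 0], "yaw": 40.5},
    {"grip": 0.085, "linear": [0, 0, 0], "yaw": 40.5}
  ]
}}

```text
t: 15.55
eef_pos: [0.4638, 0.0325, 0.1182]
ee_rot: [0.668, 0.744, -0.0, -0.0]
ft_force: [-0.7, 0.9, 0.7]
width: 0.0848
```

```bash
python3 - <<'E'
from ov import *
im,c,f,st=grab("wrist"); np.save("w7st.npy",st,allow_pickle=True)
crop(im,0,0,560,420,1.4,"pics/k1.png")
go(.464,.0325,.009,5.6)
E
```

```text
t15.60 lin [-0.0, 0.0002, 0.1092] yaw 0.57 cur [0.4638 0.0325 0.1182] 6.17 w 0.0848 F [0.1 0.8 0.2]
```

View pics/k1.png

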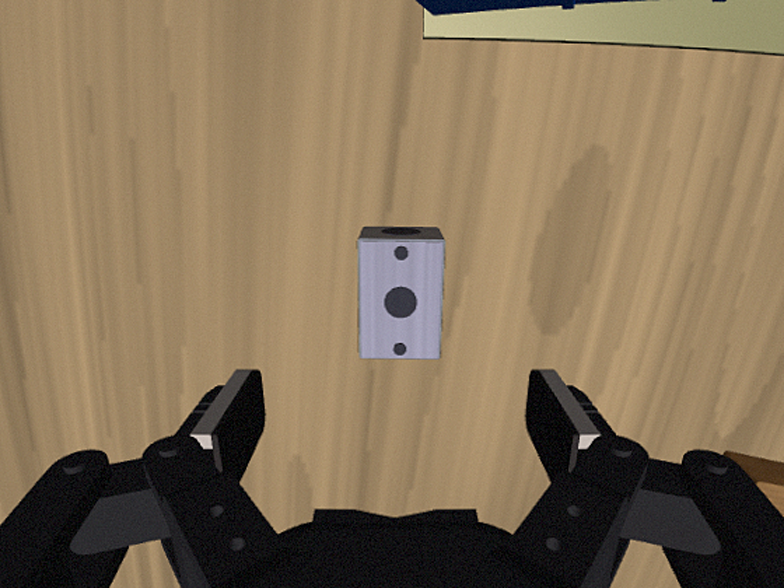

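```bash
python3 - <<'E'
from ov import *
st=np.load("w7st.npy",allow_pickle=True).item(); f=robot.grab_frame("wrist"); c=cam(f,st)
P=meas(c,[(401,253),(399.5,349),(400,302),(360,239),(444,239),(441,359),(360,358)],.038); print(P.round(4),P[3:].mean(0))
d=P[0]-P[1]; print(np.degrees(np.arctan2(d[1],d[0])))
m=(P[2]+P[3:].mean(0))/2; go(m[0],m[1],.009,5.2)
E
```

```text
[[ 4.643e-01  5.930e-02  3.800e-02]
 [ 4.692e-01  7.400e-03  3.800e-02]
 [ 4.666e-01  3.370e-02  3.800e-02]
 [ 4.434e-01  6.420e-02  3.800e-02]
 [ 4.846e-01  6.860e-02  3.800e-02]
 [ 4.920e-01  3.900e-03  3.800e-02]
 [ 4.488e-01 -1.000e-04  3.800e-02]] [0.46717206 0.03414929 0.038     ]
95.46078409495969
t15.65 lin [0.0011, 0.0032, 0.1093] yaw 0.94 cur [0.4639 0.0325 0.1183] 6.14 w 0.085 F [-0.6 -0.3  0.6]
```

>>> {"name": "step_arm", "arguments": {
  "rows": [
    {"grip": 0.085, "linear": [0.001, 0.0027, 0.035], "yaw": 0.7},
    {"grip": 0.085, "linear": [0.001, 0.0027, 0.07], "yaw": 0.7},
    {"grip": 0.085, "linear": [0.001, 0.0027, 0.095], "yaw": 0.7},
    {"grip": 0.085, "linear": [0.001, 0.0027, 0.107], "yaw": 0.7},
    {"grip": 0.085, "linear": [0.001, 0.0027, 0.1085], "yaw": 0.7},
    {"grip": 0.085, "linear": [0.001, 0.0027, 0.1085], "yaw": 0.7},
    {"grip": 0.035, "linear": [0.001, 0.0027, 0.1085], "yaw": 0.7},
    {"grip": 0.035, "linear": [0.001, 0.0027, 0.1085], "yaw": 0.7},
    {"grip": 0.035, "linear": [0.001, 0.0027, 0.1085], "yaw": 0.7},
    {"grip": 0.035, "linear": [0.001, 0.0027, 0.1085], "yaw": 0.7},
    {"grip": 0.035, "linear": [0.001, 0.0027, 0.1085], "yaw": 0.7},
    {"grip": 0.035, "linear": [0.001, 0.0027, 0.1085], "yaw": 0.7}
  ]
}}

```text
t: 16.65
eef_pos: [0.4678, 0.0337, 0.0114]
ee_rot: [0.673, 0.739, 0.001, 0.001]
ft_force: [-0.9, -0.5, 6.4]
width: 0.0432
```

```bash
python3 - <<'E'
from ov import *
im,c,f,st=grab("wrist")
crop(im,0,0,560,420,1.4,"pics/k2.png")
p=ch(.15,-.0415);print(p)
go(p[0],p[1],.20,5.6)
E
```

```text
[0.60498458 0.23137816 0.06819099]
t16.70 lin [0.184, 0.1555, -0.1883] yaw -0.26 cur [0.4678 0.0337 0.0114] 5.34 w 0.0434 F [-1.2 -0.7  6.8]
```

View pics/k2.png

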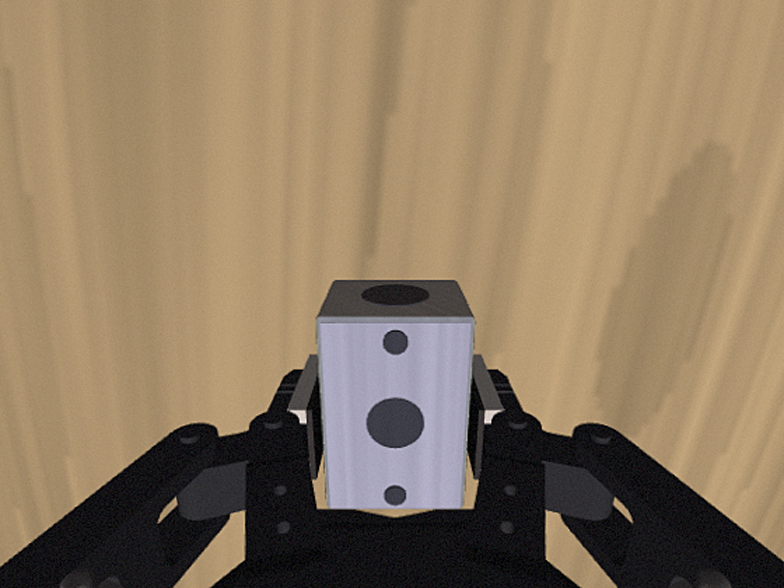

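>>> {"name": "step_arm", "arguments": {
  "rows": [
    {"grip": 0.035, "linear": [0, 0, -0.02], "yaw": 0},
    {"grip": 0.035, "linear": [0, 0, -0.05], "yaw": 0},
    {"grip": 0.035, "linear": [0, 0, -0.09], "yaw": 0},
    {"grip": 0.035, "linear": [0, 0, -0.13], "yaw": 0},
    {"grip": 0.035, "linear": [0, 0, -0.17], "yaw": 0},
    {"grip": 0.035, "linear": [0.02, 0.018, -0.195], "yaw": 0},
    {"grip": 0.035, "linear": [0.045, 0.04, -0.2], "yaw": 0},
    {"grip": 0.035, "linear": [0.072, 0.062, -0.2], "yaw": -0.3},
    {"grip": 0.035, "linear": [0.1, 0.086, -0.2], "yaw": -0.3},
    {"grip": 0.035, "linear": [0.128, 0.11, -0.2], "yaw": -0.3},
    {"grip": 0.035, "linear": [0.156, 0.133, -0.2], "yaw": -0.3},
    {"grip": 0.035, "linear": [0.184, 0.1555, -0.2], "yaw": -0.3}
  ]
}}

```text
t: 17.7
eef_pos: [0.6045, 0.233, 0.2088]
ee_rot: [0.671, 0.741, -0.001, -0.0]
ft_force: [0.9, 0.1, -1.2]
width: 0.043
```

>>> {"name": "step_arm", "arguments": {
  "rows": [
    {"grip": 0.035, "linear": [0, 0, 0.015], "yaw": 0},
    {"grip": 0.035, "linear": [0, 0, 0.02], "yaw": 0},
    {"grip": 0.035, "linear": [0, 0, 0.02], "yaw": 0},
    {"grip": 0.035, "linear": [0, 0, 0.02], "yaw": 0},
    {"grip": 0.035, "linear": [0, 0, 0.02], "yaw": 0}
  ]
}}

```text
t: 18.12
eef_pos: [0.6039, 0.2304, 0.1901]
ee_rot: [0.672, 0.741, -0.0, 0.0]
ft_force: [0.5, -0.7, -1.1]
width: 0.0432
```

```bash
python3 - <<'E'
from ov import *
robot.grab_frame("top")
im,c,f,st=grab("wrist")
crop(im,0,0,560,420,1.4,"pics/k3.png"); overlay("pics/k3.png",c,1.4,"pics/k4.png")
p=ch(.15,-.0415)
go(p[0],p[1],.096,5.6)
E
```

```text
t18.22 lin [0.0007, 0.0006, 0.0949] yaw -0.03 cur [0.6043 0.2306 0.1909] 5.57 w 0.0434 F [ 0.4  0.1 -1.6]
```

View pics/k4.png

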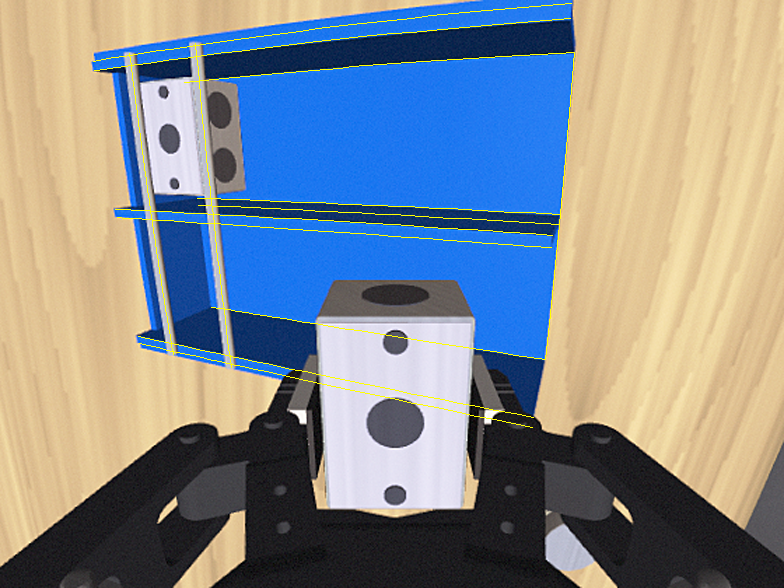

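>>> {"name": "step_arm", "arguments": {
  "rows": [
    {"grip": 0.035, "linear": [0.0005, 0.0006, 0.02], "yaw": 0},
    {"grip": 0.035, "linear": [0.0005, 0.0006, 0.045], "yaw": 0},
    {"grip": 0.035, "linear": [0.0005, 0.0006, 0.07], "yaw": 0},
    {"grip": 0.035, "linear": [0.0005, 0.0006, 0.085], "yaw": 0},
    {"grip": 0.035, "linear": [0.0005, 0.0006, 0.092], "yaw": 0},
    {"grip": 0.035, "linear": [0.0005, 0.0006, 0.094], "yaw": 0},
    {"grip": 0.035, "linear": [0.0005, 0.0006, 0.094], "yaw": 0},
    {"grip": 0.035, "linear": [0.0005, 0.0006, 0.094], "yaw": 0}
  ]
}}

```text
t: 18.88
eef_pos: [0.606, 0.2322, 0.0978]
ee_rot: [0.672, 0.741, 0.001, 0.001]
ft_force: [-0.8, 0.1, -1.2]
width: 0.0433
```

```bash
python3 - <<'E'
from ov import *
im,c,f,st=grab("wrist")
crop(im,0,0,560,420,1.4,"pics/k5.png"); overlay("pics/k5.png",c,1.4,"pics/k6.png")
p=ch(.15,-.0415)
go(p[0],p[1],.088,5.6)
E
```

```text
t18.93 lin [-0.0008, -0.0013, 0.01] yaw 0.03 cur [0.6061 0.2323 0.0981] 5.63 w 0.0433 F [ 0.3  0.1 -2.2]
```

View pics/k6.png

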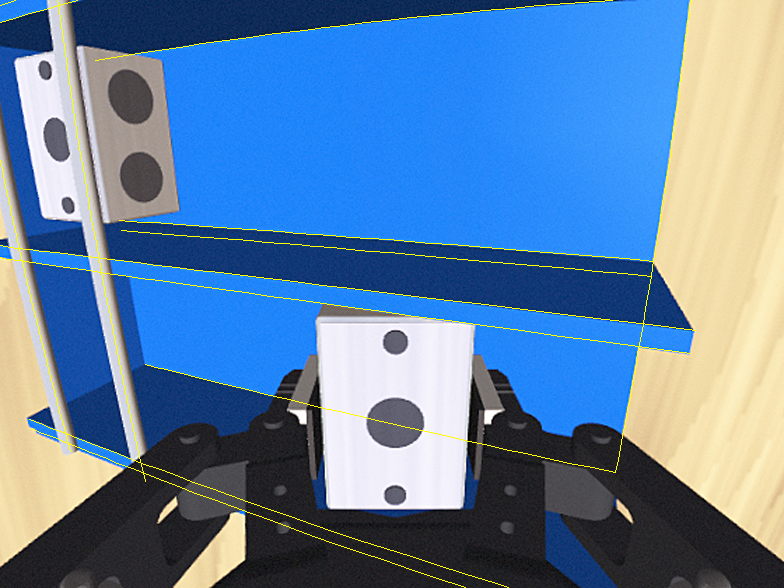

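>>> {"name": "step_arm", "arguments": {
  "rows": [
    {"grip": 0.035, "linear": [-0.0008, -0.001, 0.003], "yaw": 0},
    {"grip": 0.035, "linear": [-0.0008, -0.001, 0.006], "yaw": 0},
    {"grip": 0.035, "linear": [-0.0008, -0.001, 0.008], "yaw": 0},
    {"grip": 0.035, "linear": [-0.0008, -0.001, 0.009], "yaw": 0},
    {"grip": 0.035, "linear": [-0.0008, -0.001, 0.009], "yaw": 0}
  ]
}}

```text
t: 19.35
eef_pos: [0.604, 0.2311, 0.0881]
ee_rot: [0.672, 0.741, -0.0, 0.0]
ft_force: [-3.3, -0.4, 4.7]
width: 0.0434
```

>>> {"name": "step_arm", "arguments": {
  "rows": [
    {"grip": 0.035, "linear": [0, 0, 0.001], "yaw": 0},
    {"grip": 0.035, "linear": [0, 0, 0.001], "yaw": 0}
  ]
}}

```text
t: 19.52
eef_pos: [0.6041, 0.2312, 0.088]
ee_rot: [0.671, 0.741, -0.0, 0.0]
ft_force: [-6.0, -2.1, 9.3]
width: 0.0431
```

Contact made; release as before.

>>> {"name": "step_arm", "arguments": {
  "rows": [
    {"grip": 0.05, "linear": [0, 0, 0], "yaw": 0},
    {"grip": 0.056, "linear": [0, 0, -0.002], "yaw": 0},
    {"grip": 0.06, "linear": [0, 0, -0.003], "yaw": 0},
    {"grip": 0.06, "linear": [0, 0, -0.004], "yaw": 0},
    {"grip": 0.06, "linear": [0, 0, -0.004], "yaw": 0}
  ]
}}

```text
t: 19.93
eef_pos: [0.6038, 0.2311, 0.0898]
ee_rot: [0.672, 0.741, -0.0, -0.0]
ft_force: [-1.1, 0.5, -0.3]
width: 0.0601
```

```bash
python3 - <<'E'
from ov import *
im,c,f,st=grab("wrist")
crop(im,0,0,560,420,1.4,"pics/k7.png")
E
```

```text
(no output)
```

View pics/k7.png

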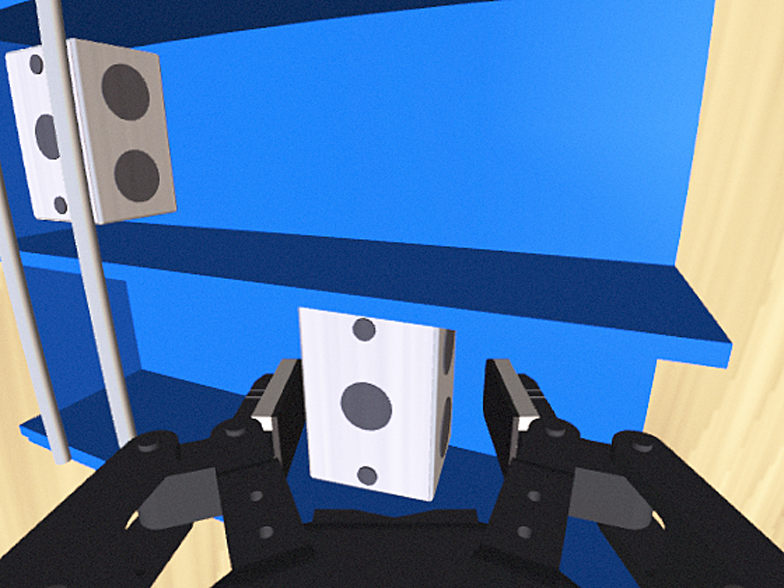

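>>> {"name": "step_arm", "arguments": {
  "rows": [
    {"grip": 0.06, "linear": [0, 0, -0.01], "yaw": 0},
    {"grip": 0.06, "linear": [0, 0, -0.02], "yaw": 0},
    {"grip": 0.06, "linear": [0, 0, -0.03], "yaw": 0},
    {"grip": 0.06, "linear": [0, 0, -0.045], "yaw": 0},
    {"grip": 0.06, "linear": [0, 0, -0.07], "yaw": 0},
    {"grip": 0.06, "linear": [0, 0, -0.1], "yaw": 0},
    {"grip": 0.06, "linear": [0, 0, -0.14], "yaw": 0},
    {"grip": 0.06, "linear": [0, 0, -0.18], "yaw": 0},
    {"grip": 0.06, "linear": [0, 0, -0.2], "yaw": 0},
    {"grip": 0.06, "linear": [0, 0, -0.2], "yaw": 0},
    {"grip": 0.06, "linear": [0, 0, -0.2], "yaw": 0},
    {"grip": 0.06, "linear": [0, 0, -0.2], "yaw": 0}
  ]
}}

```text
t: 20.98
eef_pos: [0.6036, 0.231, 0.2898]
ee_rot: [0.672, 0.741, -0.0, -0.0]
ft_force: [1.1, 0.0, -1.1]
width: 0.0603
```

```bash
python3 - <<'E'
from ov import *
im,c,f,st=grab("wrist")
crop(im,60,20,420,290,2.2,"pics/k8.png")
im,c,f,st=grab("top")
crop(im,75,110,405,285,2.4,"pics/k9.png")
go(0,0,0,0)
E
```

```text
t21.08 lin [-0.1704, -0.6217, 0.29] yaw 5.63 cur [0.603  0.2308 0.2878] 5.63 w 0.0597 F [0.2 0.7 0. ]
```

View pics/k8.png

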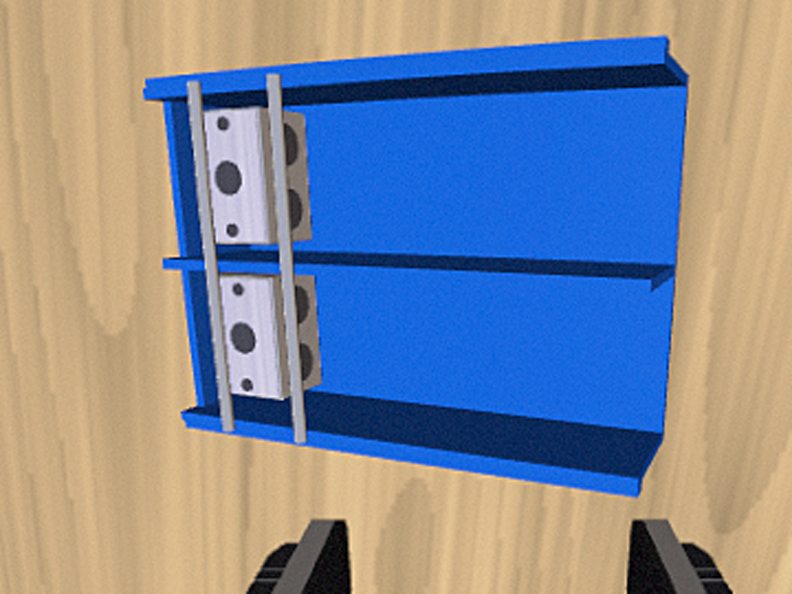

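View pics/k9.png

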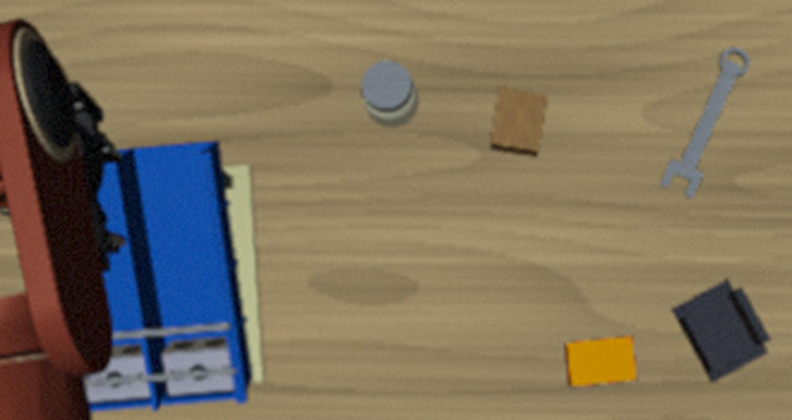

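```bash
python3 - <<'E'
from ov import *
im,c,f,st=grab("wrist")
n=CR.apply([0,0,1]); p0=ch(0,0,.038)
pts=[[(x+.5)/2.2-.5+60,(y+.5)/2.2-.5+20] for x,y in [(223,123),(229,178),(232,230),(238,289),(243,338),(247,385)]]
o,d=ray(c,pts); s=((p0-o)@n)/(d@n); P=inch(o+d*s[:,None]); print(P.round(4))
for i in (0,3): v=P[i]-P[i+2]; print(np.arctan2(v[0],v[1]))
E
```

```text
[[ 0.0208  0.0676  0.038 ]
 [ 0.0216  0.0413  0.038 ]
 [ 0.0204  0.0156  0.038 ]
 [ 0.0207 -0.0147  0.038 ]
 [ 0.0208 -0.0408  0.038 ]
 [ 0.0203 -0.0669  0.038 ]]
0.007679130415275782
0.00764247251008569
```

Both boxes lie at about 21 mm from the stop and are 0.008 rad off crosswise. Handing in.

```bash
python3 -c "
from cell import robot
print(robot.close_job())"
```

```text
the job is handed in; nothing more can be done
None
```

Both boxes are in the sloped bin, cover up and resting against the stop. The bench box is in the left lane. The jig box, re-gripped on the bench across its narrow width, is in the right lane. I set each box down until it touched the lane floor at about x = 150 mm, then released it and let it slide.

- **Final wrist-camera check:** both box centres are about 21 mm up from the stop, at y of about ±41 mm. Both long axes are about 0.008 rad off crosswise.
- **Other objects:** in the last top view, the jar, carton, wrench and the one orange look-alike in view look unmoved. I checked this by eye only. The second look-alike was outside that view.
- **Time:** the job was handed in at about 21 s with the gripper raised clear of the bin.
- **Disagreement:** estimates of the bin's position from the fixed cameras and from the wrist camera differed by about 3 mm. I used a value in between. Overlays of that position lined up to within about 2 mm near where the boxes were set down. The raised rim along one wall did not line up at first, and in the closer view before set-down it did.

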